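Clear the storage dock and stack the sample boxes on it

ROBOT

A 6-joint arm with a two-finger parallel gripper is mounted at the origin on the work surface. World frame = base frame: x ahead of the robot, y to its left, z up, the work surface at z = 0. Lengths are in m, angles in degrees, forces in N, time in s.
With the tool pointing down it reaches from about 0.375 to 0.825 m from the base axis. Payload 5.5 kg.
Tool frame: the origin (TCP) lies at the very end of the fingers, on their centre line; the grasp point (between the pads) lies 19 mm behind it; z points along the fingers, y is the direction in which the jaws open and shut (so a half turn about z gives the same grasp; the last joint's range is limited). The gripper opens to 85 mm and grips with 20 to 120 N. Pads are 22 mm wide; open, the fingers measure 114 mm over their backs; the gripper's body (76 mm by 85 mm) begins 54 mm behind the grasp point. The pads swing forward as they close: fully open they stand 13 mm farther back than shut.
Start: joints at [65.203, 17.962, -2.699, 69.339, 0, 90], TCP at [0.252, 0.545, 0.231] pointing down, gripper open.
Joint ranges: [-152.73, 152.73], [-39.44, 99.34], [-58.76, 71.6], [-118.89, 123.64], [-81.53, 83.1], [-180, 180]. Speed limits (degrees/s): [136.94, 136.94, 172.46, 180, 180, 180].

INTERFACE

Orientations are given as [roll, pitch, yaw] about the fixed x, y, z axes, in that order (R = Rz(yaw) Ry(pitch) Rx(roll)).
In Python, from cell import r gives the robot as it stands.
- The arm moves only by the tool drive_tool, never from a script. Its arguments are lists of equal length, an entry for each row: "dp": the shift along the world's x, y, z in m, a list of three; "twist": the turn, a rotation vector about the world's x, y, z in degrees, a list of three; "gripper": the opening, from 0 (shut) to 1 (fully open). In form: {"dp": [[x, y, z], ...], "twist": [[ax, ay, az], ...], "gripper": [gripper, ...]}. A call has 1 to 20 rows; each row shifts and turns the commanded pose from where the row before left it; what a row does not reach is not made up. A row lasts 1/12 s, in which the tool goes at most 41.7 mm and 7.16 degrees, less where a joint would pass 70% of its speed; a pose out of reach is approached as far as the arm can. A call with a gripper value outside its range is refused whole. The fingers move at their own pace and stop on an object; the grip force is fixed at half the most. Time passes only in rows, so rows that do not move let the fingers close. It gives the time, the measured TCP pose, the force and the opening at its end, in the units of the state.
- r.get_state(): the state, without advancing time (a new reading comes with each control period).
- r.read_camera(name): name is "scene" or "side" or "wrist"; returns a dict with "color" (420x560x3 uint8, red, green, blue), "depth" (420x560 float32, m along the optical axis (not along the pixel's ray), 0 where there is no reading), "fovy" (degrees; the focal length in pixels is half the picture's height over the tangent of half this angle, whatever the lens; pixels are square), "cx", "cy" (the principal point, pixels), "world_from_camera" (4x4, takes a point from camera to world coordinates). Camera axes: x right, y up, looking along -z (the intrinsics and any distortion apply to the point x, -y, -z); pixel columns grow to the right and rows downward; lengths in m; the calibration is good to about 2 mm. The wrist camera is an equidistant fisheye: a pixel r from the principal point sees the ray r / f radians off the axis. A picture is of the moment at which its call begins.
- r.job_done(): hands the job in, once; it reports no verdict.
The state is a dict: "clock": time; "joints": joint angles; "dq": joint speeds; "effort": joint torques, N m; "ee_pos": TCP position; "eef_rot": TCP orientation; "ft_force": force on the tool from outside, world axes, zero at the start; "moment": the same for the moment, N m; "gripper_width": opening from 0.0 (shut) to 1.0 (fully open).
Only numpy, scipy, OpenCV 4.12 (cv2) and the standard library are available. Lean on these libraries where they do the work, as an engineer would, in place of code of your own. Each camera call takes 0.05 s, during which the arm holds its last target. There are 200 camera calls.

TASK

Grip the scraper block and wipe every broken plastic chip off the top of the stacking dock into the steel catch trough joined to it, without touching the chips with the fingers, and put the scraper back standing lengthwise on its blue mat. Then stack all the lidded sample boxes in one pile on the dock, long side along the wiping direction, deep boxes below shallow ones, each with its four feet fully seated in the pockets of the dock or of the lid beneath. Leave everything else on the bench where it is, and check that all is in order before you stop.

Things in the scene. Friction and masses are not known exactly. Their poses are not given: they have to be found in the camera images.
- dock: Fixed stacking dock: grey plinth 120 mm (x) x 110 mm (y), 30 mm high, origin at the centre of its underside on the bench. In its top four pockets 13 mm square, 4 mm deep, at x +-36, y +-21 mm, for the feet of a box whose long side lies along x. A seated box has its origin 26 mm above the dock's. Wipe chips off its +x edge, 1 to 2 mm above its top; they cannot fall into the pockets.
- trough (a point): Centre of the floor of the open steel catch trough joined to the plinth's +x side, 102 mm from the dock's origin. Inside 85 mm along the dock's x, 130 mm along its y; floor 3 mm above the bench, walls 18 mm high. Axes as the dock's.
- mat: Fixed thin blue fabric mat, 150 mm (x) x 70 mm (y) x 3 mm, origin at the centre of its underside; place of the scraper, whose long side lies along the mat's.
- scraper: Loose scraper block, 180 g: black rubber foot 116 (its x) x 30 (its y) x 18 mm, flat below; on it a wooden grip ridge 60 (x) x 22 (y) mm, 18 to 55 mm above the underside. Origin: centre of the underside. Grip the ridge across its 22 mm from above, fingertips 20 mm or more above the underside. It wipes with its 116 mm face, moving along its y. Stands on the mat at the start.
- deep_1: Lidded box, blue body, white lid, 92 (its x) x 62 (its y) x 55 mm tall: a deep box. Origin: centre of underside at foot tips. Feet at x +-36, y +-21 mm, half domes 5 high, 10 wide; lid pockets above them, 13 mm square, 4 deep. Seated, feet on the floors of the pockets below: pile grows 51 mm. Flat sides: grip the 62 mm from above. Half a turn is equal.
- deep_2: Lidded box, blue body, white lid, 92 (its x) x 62 (its y) x 55 mm tall: a deep box. Origin: centre of underside at foot tips. Feet at x +-36, y +-21 mm, half domes 5 high, 10 wide; lid pockets above them, 13 mm square, 4 deep. Seated, feet on the floors of the pockets below: pile grows 51 mm. Flat sides: grip the 62 mm from above. Half a turn is equal; may be absent.
- shallow_1: Lidded box, blue body, white lid, 92 (its x) x 62 (its y) x 38 mm tall: a shallow box. Origin: centre of underside at foot tips. Feet at x +-36, y +-21 mm, half domes 5 high, 10 wide; lid pockets above them, 13 mm square, 4 deep. Seated, feet on the floors of the pockets below: pile grows 34 mm. Flat sides: grip the 62 mm from above. Half a turn is equal; may be absent.
- shallow_2: Lidded box, blue body, white lid, 92 (its x) x 62 (its y) x 38 mm tall: a shallow box. Origin: centre of underside at foot tips. Feet at x +-36, y +-21 mm, half domes 5 high, 10 wide; lid pockets above them, 13 mm square, 4 deep. Seated, feet on the floors of the pockets below: pile grows 34 mm. Flat sides: grip the 62 mm from above. Half a turn is equal; may be absent.
- chip_1: Loose flat chip of broken white plastic, about 22 x 18 x 6 mm, 12 g, origin at the centre of its underside; lies on the dock's plinth at the start; may be absent (two to four are there).
- chip_2: Loose flat chip of broken white plastic, about 22 x 18 x 6 mm, 12 g, origin at the centre of its underside; lies on the dock's plinth at the start; may be absent (two to four are there).
- chip_3: Loose flat chip of broken white plastic, about 22 x 18 x 6 mm, 12 g, origin at the centre of its underside; lies on the dock's plinth at the start; may be absent (two to four are there).
- chip_4: Loose flat chip of broken white plastic, about 22 x 18 x 6 mm, 12 g, origin at the centre of its underside; lies on the dock's plinth at the start; may be absent (two to four are there).
- jar: Bystander: small clear specimen jar, 54 mm across, 60 mm tall; origin at its underside. Leave alone.
- timer: Bystander: grey bench timer 60 x 60 x 22 mm; origin at its underside. Leave alone.

How it is judged:
By the outcome, as a careful person would: the job done as asked, in the order asked, and still so for the second after the job is handed in, with the robot touching nothing.
Of deep_2, shallow_1, shallow_2 only 2 to 3 are there at a start; the rules pass over those that are not, and their reading is None.
Of chip_1, chip_2, chip_3, chip_4 only 2 to 4 are there at a start; the rules pass over those that are not, and their reading is None.
At some moment in a run one of scraper may be knocked a few centimetres aside while the robot is not near it.
Once in a run the grip may slacken for a moment while it holds something.
It also fails if it takes over 210 s, if anything falls off the work surface, if the arm or the gripper's body presses on something with over 40 N, if the wrist force passes 120 N, or if a joint passes its speed limit or range.

## Working session

There is one attempt and no reset: what is moved stays moved. The work goes in short steps, Python scripts to look and compute and a tool call to move; the robot and the scene stay as the last step left them, time stands still between calls to the robot, and variables do not carry over. Pictures are saved under pics/ and viewed, about 12 in all and at most 16, crops included, and the job is handed in when it is done.

Besides the shell and the picture viewer there is one more tool, called after "Emit:" by a JSON object that holds its "method" and its "body", one argument or row to a line. drive_tool: Moves the arm, as the interface text tells. Its arguments: {"type":"object","properties":{"dp":{"type":"array","items":{"type":"array","items":{"type":"number"}}},"twist":{"type":"array","items":{"type":"array","items":{"type":"number"}}},"gripper":{"type":"array","items":{"type":"number"}}},"required":["dp","twist","gripper"]}

```bash
ls; mkdir -p pics
cat > h.py <<'E'
import numpy as np, cv2
from cell import r
def cam(n):
    c=r.read_camera(n); c['n']=n
    c['f']=210/np.tan(np.radians(c['fovy'])/2); return c
def save(c,name): cv2.imwrite('pics/'+name,c['color'][:,:,::-1])
def rays(c,uv):
    uv=np.atleast_2d(uv).astype(float); d=(uv-[c['cx'],c['cy']])
    if c['n']=='wrist':
        rr=np.hypot(*d.T); th=rr/c['f']; s=np.where(rr>1e-6,np.sin(th)/np.maximum(rr,1e-6),1/c['f'])
        v=np.c_[d[:,0]*s,-d[:,1]*s,-np.cos(th)]
    else: v=np.c_[d[:,0]/c['f'],-d[:,1]/c['f'],-np.ones(len(d))]
    T=c['world_from_camera']; return T[:3,3],v@T[:3,:3].T
def onplane(c,uv,z):
    o,v=rays(c,uv); return o+v*((z-o[2])/v[:,2])[:,None]
def cloud(c):
    h,w=c['depth'].shape; u,v=np.meshgrid(np.arange(w),np.arange(h))
    T=c['world_from_camera']
    o,d=rays(c,np.c_[u.ravel(),v.ravel()]); 
    k=-(d@T[:3,2]); return (o+d*(c['depth'].ravel()/k)[:,None]).reshape(h,w,3)
E
python3 - <<'E'
from h import *
for n in('scene','side','wrist'):
    c=cam(n); save(c,n+'0.png'); print(n,c['fovy'],c['cx'],c['cy'],c['world_from_camera'].round(3).tolist(),(c['depth']>0).mean())
s=r.get_state();print(s)
E
cd pics; python3 -c "
import cv2,numpy as np
a=[cv2.imread(n+'0.png') for n in('scene','side')]
cv2.imwrite('ab.png',cv2.resize(np.hstack(a),None,fx=.71,fy=.71))"
```

```text
pics
scene 44.95953565820911 281.6481648464168 205.0489879017966 [[0.822, -0.412, 0.392, 0.967], [0.569, 0.595, -0.568, -0.612], [0.001, 0.69, 0.724, 0.834], [0.0, 0.0, 0.0, 1.0]] 0.9959948979591837
side 42.18367397888657 275.80297085535716 207.978125490336 [[0.998, 0.059, -0.033, 0.509], [-0.065, 0.71, -0.701, -0.826], [-0.018, 0.701, 0.713, 0.869], [0.0, 0.0, 0.0, 1.0]] 0.9959353741496598
wrist 65.70646984690485 279.1334968706413 205.26512543170392 [[0.419, -0.865, -0.277, 0.179], [0.908, 0.398, 0.13, 0.577], [-0.002, -0.306, 0.952, 0.373], [0.0, 0.0, 0.0, 1.0]] 0.9953826530612245
{'clock': 0.15, 'joints': array([ 6.52037445e+01,  1.79934356e+01, -2.73943386e+00,  6.93398918e+01,
        9.75558700e-04,  9.00014303e+01]), 'dq': array([ 0.02149607, -0.16632969,  0.0798301 , -0.08726537, -0.07056751,
        0.05795125]), 'effort': array([-4.31803428e-04, -5.40045154e+01,  3.40058863e+01,  1.33143747e-02,
       -7.62803325e-06,  5.69415661e-07]), 'ee_pos': array([0.25145111, 0.54429691, 0.23066029]), 'eef_rot': array([-1.79927239e+02, -9.73741559e-04,  1.55202313e+02]), 'ft_force': array([ 0.08340768,  0.01950971, -0.24041663]), 'moment': array([ 0.01559418, -0.05475411,  0.0013546 ]), 'gripper_width': 0.9972292302824936}
```

View pics/scene0.png

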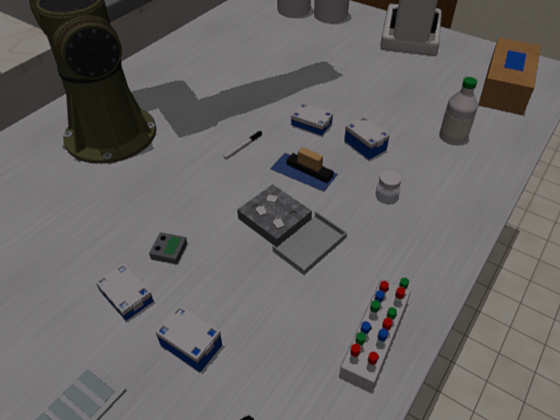

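View pics/side0.png

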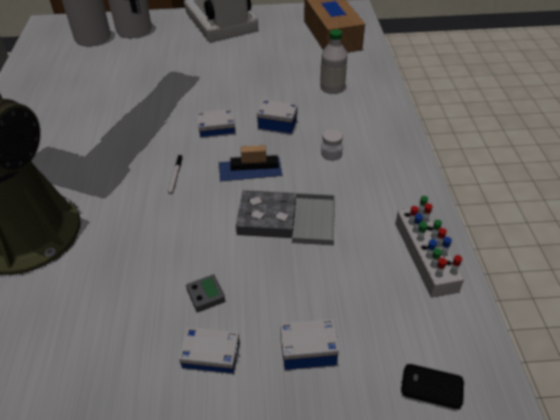

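Scene view: dock at (275,213) with ~3 chips, trough at (310,242), scraper on mat (308,165), shallow boxes at (125,290) and (312,118), deep ones at (190,337) and (367,135), timer (168,247), jar (389,185). Now I'll measure.

```bash
cat >> h.py <<'E'
def rect(P):
    (cx,cy),(w,h),a=cv2.minAreaRect((P[:,:2]*1000).astype(np.float32))
    if w<h: w,h,a=h,w,a+90
    return np.round([cx,cy,w,h,(a+90)%180-90],1)
def blobs(c,m,z,amin=60):
    """connected blobs of mask m, hull pixels cast on plane z -> rects"""
    m=cv2.morphologyEx(m.astype(np.uint8),cv2.MORPH_CLOSE,np.ones((3,3)))
    n,l,st,ce=cv2.connectedComponentsWithStats(m); out=[]
    for i in range(1,n):
        if st[i,4]<amin: continue
        k=max(cv2.findContours((l==i).astype(np.uint8),cv2.RETR_EXTERNAL,cv2.CHAIN_APPROX_NONE)[0],key=len)[:,0]
        out.append((ce[i].round(),st[i,4],rect(onplane(c,k,z))))
    return out
E
python3 - <<'E'
from h import *
for n in('scene','side'):
    c=cam(n); C=cloud(c); hsv=cv2.cvtColor(c['color'],cv2.COLOR_RGB2HSV); z=C[...,2]
    reg=(C[...,0]>.2)&(C[...,0]<.9)&(abs(C[...,1])<.6)
    print(n,'table z',np.percentile(z[reg],[5,25,50]).round(4))
    for nm,lo,hi,zp in(('lid38',.033,.043,.038),('lid55',.050,.060,.055),('dock',.027,.033,.03),('chip',.034,.0395,.036),('rim',.012,.021,.018)):
        print(nm)
        for b in blobs(c,reg&(z>lo)&(z<hi),zp,40): print('  ',b)
    m=reg&(hsv[...,0]>100)&(hsv[...,0]<130)&(hsv[...,1]>110)&(z<.009)
    print('blue'); [print('  ',b) for b in blobs(c,m,.003)]
    m=reg&(hsv[...,0]>5)&(hsv[...,0]<25)&(hsv[...,1]>80)&(z>.04)
    print('wood'); [print('  ',b) for b in blobs(c,m,.055)]
    m=reg&(z>.012)
    for k in np.argwhere(m)[:0]: pass
E
```

```text
scene table z [-0.0025 -0.0008  0.0004]
lid38
   (array([312., 115.]), np.int32(569), array([415.2, 323.1,  95.4,  69.6,   5.7]))
   (array([455., 132.]), np.int32(102), array([747.2, 473.5,  70.4,  40.7,  14. ]))
   (array([366., 142.]), np.int32(149), array([578.1, 306.4, 111. ,  62.6,  15.6]))
   (array([309., 162.]), np.int32(91), array([508.1, 161.9,  64.4,  24.9,  14.5]))
   (array([387., 190.]), np.int32(92), array([703. , 187.4,  48.3,  25. ,  22.2]))
   (array([272., 199.]), np.int32(77), array([507. ,  14.6,  24.5,  24.2, -54.9]))
   (array([261., 210.]), np.int32(86), array([506.9, -27.1,  34.4,  19.9, -34.1]))
   (array([278., 223.]), np.int32(80), array([558.4, -35.8,  25.4,  21. , -23.5]))
   (array([123., 288.]), np.int32(1454), array([ 413.7, -333.9,   99.3,   63.6,  -11. ]))
   (array([192., 350.]), np.int32(168), array([ 597.7, -359.1,  109.2,   53.9,   37.8]))
   (array([356., 376.]), np.int32(123), array([ 856.9, -234.5,   59. ,   12.4,    6.6]))
lid55
   (array([367., 131.]), np.int32(657), array([574. , 325.2,  97.7,  68.5, -18.4]))
   (array([456., 126.]), np.i
[... 6971 characters left out ...]
ray([425., 268.]), np.int32(250), array([ 817.4, -147.6,  208. ,   57.8,  -66.7]))
   (array([265., 231.]), np.int32(183), array([516.4, -53.7, 119.5,  13.9,  -8.3]))
   (array([205., 292.]), np.int32(675), array([ 397.9, -200.3,   67. ,   60.6,  -68.8]))
   (array([310., 364.]), np.int32(161), array([ 581.9, -367.1,   90. ,    6.9,    1.4]))
   (array([208., 367.]), np.int32(153), array([ 404.7, -360. ,   91.9,   11.5,   -6.8]))
   (array([427., 395.]), np.int32(349), array([ 764.7, -434.2,  106.8,   48.8,  -43.9]))
blue
   (array([247., 172.]), np.int32(631), array([493.9, 155. , 146.5,  57.7,  -4.8]))
wood
   (array([253., 151.]), np.int32(238), array([505.8, 166.1,  56.6,  38.4,   3.5]))
```

Emit:
{"method": "drive_tool", "body": {
  "dp": [
    [0.016,-0.0235,0],
    [0.016,-0.0235,0],
    [0.016,-0.0235,0],
    [0.016,-0.0235,0],
    [0.016,-0.0235,0],
    [0.016,-0.0235,0],
    [0.016,-0.0235,0],
    [0.016,-0.0235,0],
    [0.016,-0.0235,0],
    [0.016,-0.0235,0],
    [0.016,-0.0235,0],
    [0.016,-0.0235,0],
    [0.016,-0.0235,0],
    [0.016,-0.0235,0],
    [0.016,-0.0235,0],
    [0.014,-0.0225,0],
    [0,0,0],
    [0,0,0]
  ],
  "twist": [
    [0,0,1.55],
    [0,0,1.55],
    [0,0,1.55],
    [0,0,1.55],
    [0,0,1.55],
    [0,0,1.55],
    [0,0,1.55],
    [0,0,1.55],
    [0,0,1.55],
    [0,0,1.55],
    [0,0,1.55],
    [0,0,1.55],
    [0,0,1.55],
    [0,0,1.55],
    [0,0,1.55],
    [0,0,1.55],
    [0,0,0],
    [0,0,0]
  ],
  "gripper": [1,1,1,1,1,1,1,1,1,1,1,1,1,1,1,1,1,1]
}}

```text
clock: 1.75
ee_pos: [0.5061, 0.1687, 0.2311]
eef_rot: [180.0, -0.0, 179.8]
ft_force: [-0.9, 0.0, 0.9]
gripper_width: 1.0
```

Run:
```python
from h import *
s=r.get_state();print(s['ee_pos'].round(4),s['eef_rot'].round(2),s['clock'])
c=cam('wrist'); save(c,'w1.png'); C=cloud(c); z=C[...,2]; hsv=cv2.cvtColor(c['color'],cv2.COLOR_RGB2HSV)
print(c['world_from_camera'].round(3).tolist())
for nm,m,zp in(('wood',(hsv[...,0]>5)&(hsv[...,0]<25)&(hsv[...,1]>80)&(z>.045)&(z<.065),.055),
  ('foot',(z>.012)&(z<.022),.018),('mat',(hsv[...,0]>100)&(hsv[...,0]<130)&(hsv[...,1]>110)&(z<.012),.003),('dock',(z>.026)&(z<.033),.03),('z55',(z>.048)&(z<.062),.055)):
    print(nm,[ (b[0],b[1],b[2]) for b in blobs(c,m,zp,150)])
```

```text
[0.5061 0.1687 0.2311] [ 1.7999e+02 -2.0000e-02  1.7984e+02] 1.75
[[0.002, -0.952, -0.305, 0.427], [1.0, 0.002, 0.001, 0.169], [-0.0, -0.305, 0.952, 0.374], [0.0, 0.0, 0.0, 1.0]]
wood [(array([285., 180.]), np.int32(1238), array([ 5.025e+02,  1.749e+02,  6.130e+01,  2.100e+01, -3.000e-01])), (array([551., 349.]), np.int32(198), array([825.1, 688. ,  88.9,  28. ,   9.8]))]
foot [(array([273.,   8.]), np.int32(838), array([316.9, 158.8, 127.1,  11.4,  83.2])), (array([395.,  98.]), np.int32(254), array([413.3, 298.4,  90.6,   4.3,   5.1])), (array([ 17., 107.]), np.int32(905), array([ 396.5, -198.7,   71. ,   63.5,  -69.9])), (array([284., 166.]), np.int32(1398), array([5.045e+02, 1.748e+02, 1.169e+02, 3.000e+01, 3.000e-01])), (array([168., 176.]), np.int32(370), array([501.7,  33.3, 161.2,  80.9,  33.5])), (array([390., 218.]), np.int32(275), array([559.9, 303.2,  93.8,  14.5, -24.7])), (array([109., 270.]), np.int32(405), array([621.4, -49.4,  90.6,  71.7,  -8.7])), (array([305., 301.]), np.int32(173), array([677.5, 201.4,  53.1,  25.5, -80.3])), (array([545., 326.]), np.int32(199), 
[... 177 characters left out ...]
 94.]), np.int32(205), array([414. , 298.4,  91.2,   4.4,   5.2])), (array([140., 193.]), np.int32(7287), array([ 5.245e+02, -5.000e-01,  1.215e+02,  1.121e+02, -8.800e+00])), (array([394., 220.]), np.int32(194), array([560.4, 302.7,  93.1,   7.3, -21.1])), (array([306., 309.]), np.int32(223), array([684.1, 203. ,  52.2,  35. , -83.8]))]
z55 [(array([285., 180.]), np.int32(1263), array([ 5.030e+02,  1.751e+02,  6.040e+01,  2.130e+01, -3.000e-01])), (array([420., 236.]), np.int32(3698), array([568.6, 330.5,  94.6,  66.7, -19. ])), (array([308., 331.]), np.int32(1056), array([694.1, 205.3,  57.1,  47.1,   0.9])), (array([553., 344.]), np.int32(219), array([802. , 683.8, 132.5,  23.8,  12.3]))]
```

View pics/w1.png

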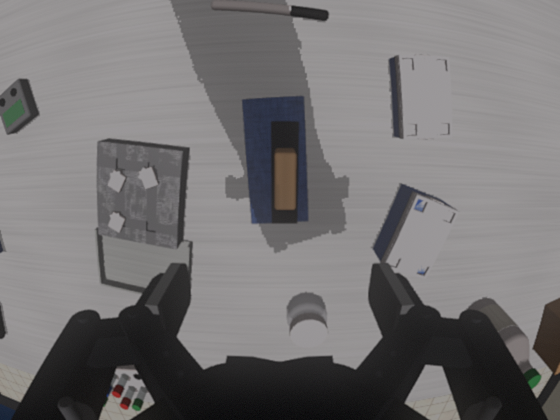

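The wrist view shows the scraper at (285,172) on the mat (corners about (243,99),(303,97),(308,221),(251,222)), 3 chips on the dock at (117,181),(149,177),(117,222), and clear space around the ridge.

Run:
```python
from h import *
c=cam('wrist')
P=onplane(c,[(243,99),(303,97),(308,221),(251,222)],.003)*1000
print(P.round(1),P.mean(0))
I=c['color'].astype(int); C=cloud(c)
m=(I[...,2]>I[...,0]*1.35)&(C[...,2]<.012)&(C[...,0]<.62)
print([b for b in blobs(c,m,.003,300)])
```

```text
[[419.6 128.8   3. ]
 [417.7 196.3   3. ]
 [565.4 204.6   3. ]
 [566.7 135.    3. ]] [492.36128836 166.16940442   3.        ]
[(array([270., 150.]), np.int32(4328), array([492.4, 165.1, 147. ,  67.9,   3. ]))]
```

Emit:
{"method": "drive_tool", "body": {
  "dp": [
    [-0.0005,0.001,-0.025],
    [-0.0005,0.001,-0.025],
    [-0.0005,0.001,-0.025],
    [-0.0005,0.001,-0.025],
    [-0.0005,0.001,-0.025],
    [0,0.001,-0.025],
    [0,0,-0.025],
    [0,0,-0.015],
    [0,0,-0.013],
    [0,0,0],
    [0,0,0]
  ],
  "twist": [
    [0,0,0],
    [0,0,0],
    [0,0,0],
    [0,0,0],
    [0,0,0],
    [0,0,0],
    [0,0,0],
    [0,0,0],
    [0,0,0],
    [0,0,0],
    [0,0,0]
  ],
  "gripper": [1,1,1,1,1,1,1,1,1,1,1]
}}

```text
clock: 2.77
ee_pos: [0.502, 0.1764, 0.028]
eef_rot: [-180.0, -0.1, -179.9]
ft_force: [0.7, 0.4, 1.0]
gripper_width: 1.004
```

Emit:
{"method": "drive_tool", "body": {
  "dp": [
    [0,0,0],
    [0,0,0],
    [0,0,0],
    [0,0,0],
    [0,0,0],
    [0,0,0],
    [0,0,0],
    [0,0,0],
    [0,0,0],
    [0,0,0],
    [0,0,0],
    [0,0,0]
  ],
  "twist": [
    [0,0,0],
    [0,0,0],
    [0,0,0],
    [0,0,0],
    [0,0,0],
    [0,0,0],
    [0,0,0],
    [0,0,0],
    [0,0,0],
    [0,0,0],
    [0,0,0],
    [0,0,0]
  ],
  "gripper": [0,0,0,0,0,0,0,0,0,0,0,0]
}}

```text
clock: 3.77
ee_pos: [0.5036, 0.1757, 0.0288]
eef_rot: [180.0, 0.0, 180.0]
ft_force: [-0.8, -0.7, 6.3]
gripper_width: 0.245
```

Emit:
{"method": "drive_tool", "body": {
  "dp": [
    [0,0,0.01],
    [0,0,0.02],
    [0,0,0.025],
    [0,0,0.025],
    [-0.0038,-0.011,0],
    [-0.0038,-0.011,0],
    [-0.0038,-0.011,0],
    [-0.0038,-0.011,0],
    [-0.0038,-0.011,0],
    [-0.0038,-0.011,0],
    [-0.0038,-0.011,0],
    [-0.0038,-0.011,0],
    [-0.0038,-0.011,0],
    [-0.0038,-0.011,0],
    [-0.0038,-0.011,0],
    [-0.0038,-0.011,0],
    [-0.0038,-0.011,0],
    [-0.0038,-0.011,0],
    [-0.0038,-0.011,0],
    [0,0,0]
  ],
  "twist": [
    [0,0,0],
    [0,0,0],
    [0,0,0],
    [0,0,0],
    [0,0,-6.6],
    [0,0,-6.6],
    [0,0,-6.6],
    [0,0,-6.6],
    [0,0,-6.6],
    [0,0,-6.6],
    [0,0,-6.6],
    [0,0,-6.6],
    [0,0,-6.6],
    [0,0,-6.6],
    [0,0,-6.6],
    [0,0,-6.6],
    [0,0,-6.6],
    [0,0,-6.6],
    [0,0,-6.5],
    [0,0,0]
  ],
  "gripper": [0,0,0,0,0,0,0,0,0,0,0,0,0,0,0,0,0,0,0,0]
}}

```text
clock: 5.43
ee_pos: [0.4449, 0.0093, 0.1084]
eef_rot: [-179.9, 0.1, 80.8]
ft_force: [-0.4, 0.6, -2.7]
gripper_width: 0.249
```

Run:
```python
from h import *
r.read_camera('side')
s=r.get_state();print(s['ee_pos'].round(4),s['eef_rot'].round(2),s['clock'],s['ft_force'],s['gripper_width'])
c=cam('wrist'); save(c,'w2.png'); d=cam('side'); save(d,'s2.png')
C=cloud(d)
I=cv2.hconcat([c['color'],d['color'][100:300,150:400].repeat(2,0).repeat(2,1)[:,:,:][:420] if 0 else cv2.resize(d['color'][130:280,180:380],(560,420))])
cv2.imwrite('pics/w2s2.png',cv2.resize(I,None,fx=.71,fy=.71)[:,:,::-1])
Cw=cloud(c);z=Cw[...,2]
print('dock',[b for b in blobs(c,(z>.026)&(z<.033)&(Cw[...,0]<.65),.03,300)])
```

```text
[0.4456 0.0101 0.1085] [-179.97   -0.     81.11] 5.4833 [-0.40759217  0.57180011 -1.33483591] 0.2501950801869586
dock [(array([383., 202.]), np.int32(17461), array([524.7,  -0.7, 120.9, 110.7,  -9. ]))]
```

View pics/w2s2.png

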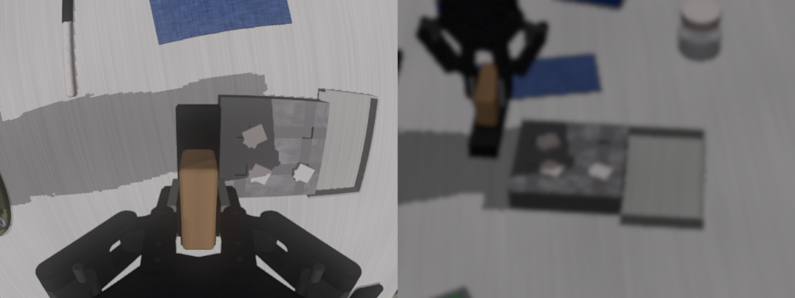

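Emit:
{"method": "drive_tool", "body": {
  "dp": [
    [0,0.0015,-0.015],
    [0,0,-0.015],
    [0,0,-0.013],
    [0,0,-0.008],
    [0,0,0],
    [0,0,0],
    [0,0,0]
  ],
  "twist": [
    [0,0,0],
    [0,0,0],
    [0,0,0],
    [0,0,0],
    [0,0,0],
    [0,0,0],
    [0,0,0]
  ],
  "gripper": [0,0,0,0,0,0,0]
}}

```text
clock: 6.17
ee_pos: [0.4467, 0.0124, 0.0579]
eef_rot: [180.0, -0.0, 81.2]
ft_force: [-0.6, 0.7, -2.3]
gripper_width: 0.245
```

Run:
```python
from h import *
s=r.get_state();print(s['ee_pos'].round(4),s['eef_rot'].round(2),s['clock'],s['ft_force'].round(1),s['gripper_width'])
d=cam('side'); C=cloud(d); c=cam('scene'); D=cloud(c); 
# rubber foot top visible: dark points near scraper, height must be 18mm above underside
for K in(C,D):
    P=K.reshape(-1,3); q=P-[.4456,.0115,0]; a=np.radians(-8.95); xp=q[:,0]*np.cos(a)+q[:,1]*np.sin(a); yp=-q[:,0]*np.sin(a)+q[:,1]*np.cos(a)
    m=(abs(xp)<.014)&(abs(yp)>.035)&(abs(yp)<.056)&(P[:,2]>.02); print(m.sum(),np.percentile(P[m,2],[20,50,80,90]).round(4) if m.any() else '')
```

```text
[0.4467 0.0124 0.0579] [ 1.7996e+02 -1.0000e-02  8.1150e+01] 6.1667 [-0.6  0.7 -2.3] 0.24523424910481942
1137 [0.3116 0.4242 0.4967 0.5061]
1337 [0.231  0.3454 0.4279 0.4456]
```

Emit:
{"method": "drive_tool", "body": {
  "dp": [
    [0.0069,-0.0011,-0.0005],
    [0.0069,-0.0011,0],
    [0.0069,-0.0011,0],
    [0.0069,-0.0011,0],
    [0.0069,-0.0011,0],
    [0.0069,-0.0011,0],
    [0.0069,-0.0011,0],
    [0.0069,-0.0011,0],
    [0.0069,-0.0011,0],
    [0.0069,-0.0011,0],
    [0.0069,-0.0011,0],
    [0.0069,-0.0011,0],
    [0.0069,-0.0011,0],
    [0.0069,-0.0011,0],
    [0.0069,-0.0011,0],
    [0.0069,-0.0011,0],
    [0.0069,-0.0011,0],
    [0.0069,-0.0011,0],
    [0.0069,-0.0011,0],
    [0.0069,-0.0011,0]
  ],
  "twist": [
    [0,0,0],
    [0,0,0],
    [0,0,0],
    [0,0,0],
    [0,0,0],
    [0,0,0],
    [0,0,0],
    [0,0,0],
    [0,0,0],
    [0,0,0],
    [0,0,0],
    [0,0,0],
    [0,0,0],
    [0,0,0],
    [0,0,0],
    [0,0,0],
    [0,0,0],
    [0,0,0],
    [0,0,0],
    [0,0,0]
  ],
  "gripper": [0,0,0,0,0,0,0,0,0,0,0,0,0,0,0,0,0,0,0,0]
}}

```text
clock: 7.93
ee_pos: [0.5849, -0.01, 0.0568]
eef_rot: [180.0, 0.0, 81.1]
ft_force: [0.2, 0.1, -2.1]
gripper_width: 0.251
```

Emit:
{"method": "drive_tool", "body": {
  "dp": [
    [0.0069,-0.0011,0],
    [0,0,0],
    [0,0,0.01],
    [0,0,0.02],
    [0,0,0.03],
    [-0.005,0.015,0.02],
    [-0.005,0.015,0],
    [-0.005,0.015,0],
    [-0.005,0.015,0],
    [-0.005,0.015,0],
    [-0.005,0.015,0],
    [-0.005,0.015,0],
    [-0.005,0.015,0],
    [0,0,0]
  ],
  "twist": [
    [0,0,0],
    [0,0,0],
    [0,0,0],
    [0,0,0],
    [0,0,0],
    [0,0,0],
    [0,0,0],
    [0,0,0],
    [0,0,0],
    [0,0,0],
    [0,0,0],
    [0,0,0],
    [0,0,0],
    [0,0,0]
  ],
  "gripper": [0,0,0,0,0,0,0,0,0,0,0,0,0,0]
}}

```text
clock: 9.1
ee_pos: [0.5497, 0.1113, 0.1376]
eef_rot: [-180.0, -0.1, 81.3]
ft_force: [0.7, 0.4, -1.8]
gripper_width: 0.248
```

Run:
```python
from h import *
s=r.get_state();print(s['ee_pos'].round(4),s['eef_rot'].round(2),s['clock'],s['ft_force'].round(1),s['gripper_width'])
c=cam('wrist'); d=cam('side'); e=cam('scene')
I=cv2.hconcat([cv2.resize(e['color'][150:300,200:400],(560,420)),cv2.resize(d['color'][130:280,180:380],(560,420))])
cv2.imwrite('pics/p3.png',cv2.resize(I,None,fx=.71,fy=.71)[:,:,::-1])
```

```text
[0.5497 0.1113 0.1376] [-1.7996e+02 -7.0000e-02  8.1250e+01] 9.1 [ 0.7  0.4 -1.8] 0.24756449824315316
```

View pics/p3.png

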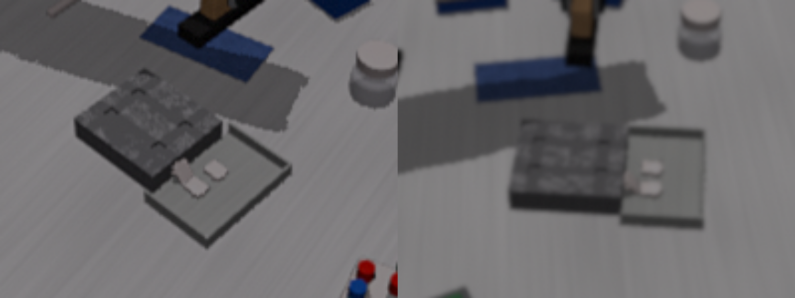

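Dock top is clear; the three chips lie in the trough (scene crop (182,172),(195,185),(215,170)), one apparently leaning near the plinth wall — I'll check it close up later. Returning the scraper.

Emit:
{"method": "drive_tool", "body": {
  "dp": [
    [-0.0038,0.0036,0],
    [-0.0038,0.0036,0],
    [-0.0038,0.0036,0],
    [-0.0038,0.0036,0],
    [-0.0038,0.0036,0],
    [-0.0038,0.0036,0],
    [-0.0038,0.0036,0],
    [-0.0038,0.0036,0],
    [-0.0038,0.0036,0],
    [-0.0038,0.0036,0],
    [-0.0038,0.0036,0],
    [-0.0038,0.0036,0],
    [-0.0038,0.0036,0],
    [-0.0038,0.0036,0],
    [-0.0038,0.0036,0],
    [0,0,-0.03],
    [0,0,-0.03],
    [0,0,-0.025],
    [0,0,-0.015],
    [0,0,0]
  ],
  "twist": [
    [0,0,6.8],
    [0,0,6.8],
    [0,0,6.8],
    [0,0,6.8],
    [0,0,6.8],
    [0,0,6.8],
    [0,0,6.8],
    [0,0,6.8],
    [0,0,6.8],
    [0,0,6.8],
    [0,0,6.8],
    [0,0,6.8],
    [0,0,6.8],
    [0,0,6.8],
    [0,0,6.8],
    [0,0,0],
    [0,0,0],
    [0,0,0],
    [0,0,0],
    [0,0,0]
  ],
  "gripper": [0,0,0,0,0,0,0,0,0,0,0,0,0,0,0,0,0,0,0,0]
}}

```text
clock: 10.92
ee_pos: [0.4915, 0.1613, 0.0337]
eef_rot: [-179.9, -0.3, -177.0]
ft_force: [-0.5, -0.8, -1.5]
gripper_width: 0.246
```

Emit:
{"method": "drive_tool", "body": {
  "dp": [
    [0,0,0],
    [0,0,0],
    [0,0,-0.003],
    [0,0,-0.002],
    [0,0,-0.002],
    [0,0,-0.001],
    [0,0,0],
    [0,0,0]
  ],
  "twist": [
    [0,0,0],
    [0,0,0],
    [0,0,0],
    [0,0,0],
    [0,0,0],
    [0,0,0],
    [0,0,0],
    [0,0,0]
  ],
  "gripper": [0,0,0,0,0,0,0,0]
}}

```text
clock: 11.58
ee_pos: [0.4941, 0.1631, 0.0289]
eef_rot: [180.0, 0.0, -176.9]
ft_force: [-0.7, 0.1, -0.9]
gripper_width: 0.247
```

Emit:
{"method": "drive_tool", "body": {
  "dp": [
    [0,0,-0.0005],
    [0,0,0],
    [0,0,0],
    [0,0,0],
    [0,0,0],
    [0,0,0],
    [0,0,0],
    [0,0,0],
    [0,0,0.01],
    [0,0,0.02],
    [0,0,0.03],
    [0,0,0.035],
    [0,0,0.035],
    [0,0,0.035],
    [0,0,0.035],
    [0,0,0]
  ],
  "twist": [
    [0,0,0],
    [0,0,0],
    [0,0,0],
    [0,0,0],
    [0,0,0],
    [0,0,0],
    [0,0,0],
    [0,0,0],
    [0,0,0],
    [0,0,0],
    [0,0,0],
    [0,0,0],
    [0,0,0],
    [0,0,0],
    [0,0,0],
    [0,0,0]
  ],
  "gripper": [0,0,1,1,1,1,1,1,1,1,1,1,1,1,1,1]
}}

```text
clock: 12.92
ee_pos: [0.4976, 0.1642, 0.2364]
eef_rot: [179.8, 0.6, -176.9]
ft_force: [1.4, 1.0, 0.8]
gripper_width: 0.998
```

Run:
```python
from h import *
s=r.get_state();print(s['ee_pos'].round(4),s['eef_rot'].round(2),s['clock'],s['ft_force'].round(1),s['gripper_width'])
c=cam('wrist'); save(c,'w4.png'); C=cloud(c); z=C[...,2]; hsv=cv2.cvtColor(c['color'],cv2.COLOR_RGB2HSV); I=c['color'].astype(int); reg=C[...,0]<.75
for nm,m,zp in(('wood',(hsv[...,0]>5)&(hsv[...,0]<25)&(hsv[...,1]>80)&(z>.045)&(z<.065),.055),
  ('foot',(z>.012)&(z<.022),.018),('mat',(I[...,2]>I[...,0]*1.35)&(z<.012),.003),('dock',(z>.026)&(z<.033),.03),('z55',(z>.048)&(z<.062),.055),('z38',(z>.033)&(z<.043),.038)):
    print(nm,*[ (b[1],b[2].tolist()) for b in blobs(c,reg&m,zp,500)])
```

```text
[0.4976 0.1642 0.2364] [ 179.83    0.63 -176.9 ] 12.9167 [1.4 1.  0.8] 0.9979685279120265
wood (np.int32(1205), [493.2, 163.0, 60.1, 21.2, 3.5])
foot (np.int32(817), [316.7, 157.9, 127.4, 10.8, 83.6]) (np.int32(961), [396.3, -198.6, 68.7, 63.0, -68.1]) (np.int32(1390), [494.4, 163.3, 116.9, 30.2, 3.3])
mat (np.int32(3920), [492.1, 165.1, 145.9, 67.7, 3.0])
dock (np.int32(8022), [524.5, -0.5, 121.7, 112.1, -9.0])
z55 (np.int32(1245), [493.7, 163.2, 61.2, 22.1, 2.7]) (np.int32(3189), [568.4, 330.8, 94.6, 67.1, -18.8]) (np.int32(1009), [694.7, 204.2, 57.4, 48.1, 7.1])
z38 (np.int32(4080), [410.5, 328.3, 93.9, 65.3, 5.2])
```

View pics/w4.png

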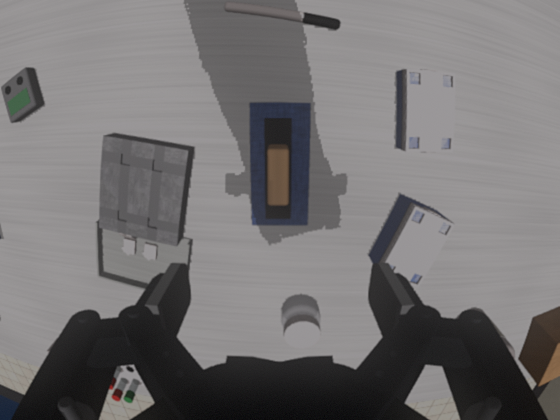

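The scraper stands centred on the mat ((279,172) px; 494,163, yaw 3.3° vs mat 3.0°). Two chips visible in trough at (130,244),(150,250); third hidden behind the plinth edge from here. Next: deep box at +y.

Emit:
{"method": "drive_tool", "body": {
  "dp": [
    [0.0035,0.0083,0],
    [0.0035,0.0083,0],
    [0.0035,0.0083,0],
    [0.0035,0.0083,0],
    [0.0035,0.0083,0],
    [0.0035,0.0083,0],
    [0.0035,0.0083,0],
    [0.0035,0.0083,0],
    [0.0035,0.0083,0],
    [0.0035,0.0083,0],
    [0.0035,0.0083,0],
    [0.0035,0.0083,0],
    [0.0035,0.0083,0],
    [0.0035,0.0083,0],
    [0.0035,0.0083,0],
    [0.0035,0.0083,0],
    [0.0035,0.0083,0],
    [0.0035,0.0083,0],
    [0.0035,0.0083,0],
    [0.0035,0.0083,0]
  ],
  "twist": [
    [0,0,-6.9],
    [0,0,-6.9],
    [0,0,-6.9],
    [0,0,-6.9],
    [0,0,-6.9],
    [0,0,-6.9],
    [0,0,-6.9],
    [0,0,-6.9],
    [0,0,-6.9],
    [0,0,-6.9],
    [0,0,-6.9],
    [0,0,-6.9],
    [0,0,-6.9],
    [0,0,-6.9],
    [0,0,-6.9],
    [0,0,-6.9],
    [0,0,-6.9],
    [0,0,-6.9],
    [0,0,-6.9],
    [0,0,-6.9]
  ],
  "gripper": [1,1,1,1,1,1,1,1,1,1,1,1,1,1,1,1,1,1,1,1]
}}

```text
clock: 14.63
ee_pos: [0.5636, 0.3291, 0.2272]
eef_rot: [-180.0, 0.1, 44.8]
ft_force: [0.3, -0.2, 0.6]
gripper_width: 0.994
```

Emit:
{"method": "drive_tool", "body": {
  "dp": [
    [0,0,-0.01],
    [0,0,-0.01],
    [0,0,0],
    [0,0,0],
    [0,0,0],
    [0,0,0],
    [0,0,0],
    [0,0,0],
    [0,0,0],
    [0,0,0],
    [0,0,0]
  ],
  "twist": [
    [0,0,-6.9],
    [0,0,-6.9],
    [0,0,-6.9],
    [0,0,-6.9],
    [0,0,-6.9],
    [0,0,-6.9],
    [0,0,-6.9],
    [0,0,-6.9],
    [0,0,-6.9],
    [0,0,-2],
    [0,0,0]
  ],
  "gripper": [1,1,1,1,1,1,1,1,1,1,1]
}}

```text
clock: 15.55
ee_pos: [0.6233, 0.1102, 0.2077]
eef_rot: [-168.7, 0.4, 4.2]
ft_force: [0.1, 0.3, 0.3]
gripper_width: 1.002
```

```bash
cat >> h.py <<'E'
def look(zp,tol=.006,near=.08,amin=500,z2=None):
    """rect (mm) of top at height zp, blobs within near of TCP, seen by wrist camera; white pixels only"""
    r.read_camera('wrist'); s=r.get_state(); p=s['ee_pos']
    print(p.round(4),s['eef_rot'].round(2),s['clock'],s['ft_force'].round(1),round(s['gripper_width'],3))
    c=cam('wrist'); C=cloud(c); z=C[...,2]; m=(abs(z-zp)<tol)&(np.hypot(C[...,0]-p[0],C[...,1]-p[1])<near)
    for b in blobs(c,m,zp,amin): print('top',b[1],b[2].tolist(),'z',np.median(z[m]).round(4))
    return c,C
E
python3 - <<'E'
from h import *
c,C=look(.055); I=c['color'].astype(int); m=(abs(C[...,2]-.055)<.008)&(I.min(-1)>90)&(np.hypot(C[...,0]-.57,C[...,1]-.33)<.08)
print('white',[b for b in blobs(c,m,.055,500)]); save(c,'w5.png')
E
```

```text
[0.6233 0.1122 0.208 ] [-168.63    0.39    4.35] 15.6 [-0.6  0.2  0.3] 1.002
white [(array([122., 205.]), np.int32(2997), array([572.2, 330.2,  97.1,  65.3, -18.3]))]
```

View pics/w5.png

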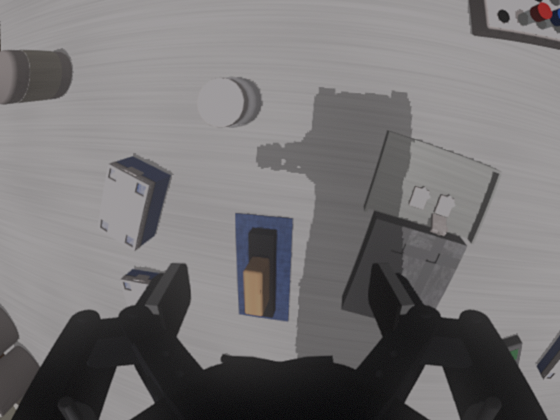

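The arm swung off target because the last joint ran to its limit: j6 = 180 + j1 − yaw, so yaw must stay near 180. I'll turn back.

Run:
```python
from h import *
s=r.get_state();print(s['joints'].round(1),s['dq'].round(1),s['ee_pos'],s['eef_rot'],s['clock'])
```

```text
[  4.4  22.2  -0.5  67.6  11.4 179.9] [ 1.9 -0.   0.5 -0.1  0.  -0. ] [0.62330019 0.11354035 0.20817045] [-168.61598082    0.36003031    4.4617104 ] 15.65
```

Run:
```python
from h import *
from scipy.spatial.transform import Rotation as R
s=r.get_state(); A=R.from_euler('xyz',s['eef_rot'],degrees=True)
print(s['joints'].round(1),s['ee_pos'])
for y in(40,):
    print(y,(R.from_euler('xyz',[180,0,y],degrees=True)*A.inv()).as_rotvec(degrees=True).round(2))
```

```text
[  4.4  22.2  -0.5  67.6  11.4 179.9] [0.62330019 0.11354035 0.20817045]
40 [-10.57  -4.71  35.46]
```

Emit:
{"method": "drive_tool", "body": {
  "dp": [
    [0,0,0.005],
    [0,0,0.005],
    [0,0,0.005],
    [0,0,0],
    [0,0,0],
    [0,0,0],
    [0,0,0],
    [0,0,0]
  ],
  "twist": [
    [-1.762,-0.785,5.91],
    [-1.762,-0.785,5.91],
    [-1.762,-0.785,5.91],
    [-1.762,-0.785,5.91],
    [-1.762,-0.785,5.91],
    [-1.762,-0.785,5.91],
    [0,0,0],
    [0,0,0]
  ],
  "gripper": [1,1,1,1,1,1,1,1]
}}

```text
clock: 16.32
ee_pos: [0.6232, 0.1159, 0.2236]
eef_rot: [-180.0, -0.1, 40.1]
ft_force: [-0.2, 0.1, -0.2]
gripper_width: 0.998
```

Run:
```python
from h import *
s=r.get_state();print(s['joints'].round(1),s['dq'].round(1),s['ee_pos'],s['eef_rot'],s['clock'])
```

```text
[1.050e+01 2.180e+01 1.700e+00 6.980e+01 1.000e-01 1.504e+02] [-1.4  0.1  0.2  0.1  0.   0.4] [0.62318485 0.11585352 0.22355143] [-1.79965667e+02 -5.60938154e-02  4.00768355e+01] 16.3167
```

Emit:
{"method": "drive_tool", "body": {
  "dp": [
    [-0.003,0.0119,0],
    [-0.003,0.0119,0],
    [-0.003,0.0119,0],
    [-0.003,0.0119,0],
    [-0.003,0.0119,0],
    [-0.003,0.0119,0],
    [-0.003,0.0119,0],
    [-0.003,0.0119,0],
    [-0.003,0.0119,0],
    [-0.003,0.0119,0],
    [-0.003,0.0119,0],
    [-0.003,0.0119,0],
    [-0.003,0.0119,0],
    [-0.003,0.0119,0],
    [-0.003,0.0119,0],
    [-0.003,0.0119,0],
    [-0.003,0.0119,0],
    [-0.003,0.0119,0],
    [0,0,0],
    [0,0,0]
  ],
  "twist": [
    [0,0,6.73],
    [0,0,6.73],
    [0,0,6.73],
    [0,0,6.73],
    [0,0,6.73],
    [0,0,6.73],
    [0,0,6.73],
    [0,0,6.73],
    [0,0,6.73],
    [0,0,6.73],
    [0,0,6.73],
    [0,0,6.73],
    [0,0,6.73],
    [0,0,6.73],
    [0,0,6.73],
    [0,0,6.73],
    [0,0,6.73],
    [0,0,6.73],
    [0,0,0],
    [0,0,0]
  ],
  "gripper": [1,1,1,1,1,1,1,1,1,1,1,1,1,1,1,1,1,1,1,1]
}}

```text
clock: 17.98
ee_pos: [0.5695, 0.3283, 0.2234]
eef_rot: [180.0, -0.1, 161.0]
ft_force: [0.3, 0.5, 0.1]
gripper_width: 1.001
```

Run:
```python
from h import *
c,C=look(.055); I=c['color'].astype(int); m=(abs(C[...,2]-.055)<.008)&(I.min(-1)>90)&(np.hypot(C[...,0]-.57,C[...,1]-.33)<.08)
print('white',[b for b in blobs(c,m,.055,500)])
```

```text
[0.5696 0.3277 0.2234] [-1.7999e+02 -7.0000e-02  1.6095e+02] 18.0333 [-0.7 -1.  -0.3] 0.995
top 5666 [569.8, 332.2, 93.2, 61.8, -19.0] z 0.0549
white [(array([284., 182.]), np.int32(5632), array([569.8, 332.2,  93.2,  61.8, -19. ]))]
```

Emit:
{"method": "drive_tool", "body": {
  "dp": [
    [0,0.0015,-0.03],
    [0,0.0015,-0.03],
    [0,0.0014,-0.03],
    [0,0,-0.03],
    [0,0,-0.03],
    [0,0,-0.025],
    [0,0,-0.02],
    [0,0,-0.01],
    [0,0,0],
    [0,0,0],
    [0,0,0],
    [0,0,0],
    [0,0,0],
    [0,0,0],
    [0,0,0],
    [0,0,0],
    [0,0,0],
    [0,0,0]
  ],
  "twist": [
    [0,0,0],
    [0,0,0],
    [0,0,0],
    [0,0,0],
    [0,0,0],
    [0,0,0],
    [0,0,0],
    [0,0,0],
    [0,0,0],
    [0,0,0],
    [0,0,0],
    [0,0,0],
    [0,0,0],
    [0,0,0],
    [0,0,0],
    [0,0,0],
    [0,0,0],
    [0,0,0]
  ],
  "gripper": [1,1,1,1,1,1,1,1,1,1,0,0,0,0,0,0,0,0]
}}

```text
clock: 19.58
ee_pos: [0.5715, 0.3333, 0.0209]
eef_rot: [179.8, 0.1, 161.2]
ft_force: [1.3, 0.1, 6.4]
gripper_width: 0.715
```

Run:
```python
from h import *
look(.055,near=.09)
```

```text
[0.5715 0.3333 0.0209] [1.7980e+02 1.1000e-01 1.6116e+02] 19.6333 [ 0.5 -0.1  5.9] 0.714
top 26609 [563.6, 335.6, 91.2, 82.3, 71.0] z 0.0548
```

Emit:
{"method": "drive_tool", "body": {
  "dp": [
    [0,0,0.01],
    [0,0,0.02],
    [0,0,0.03],
    [0,0,0.03],
    [0,0,0.03],
    [-0.0033,-0.0239,0],
    [-0.0033,-0.0239,0],
    [-0.0033,-0.0239,0],
    [-0.0033,-0.0239,0],
    [-0.0033,-0.0239,0],
    [-0.0033,-0.0239,0],
    [-0.0033,-0.0239,0],
    [-0.0033,-0.0239,0],
    [-0.0033,-0.0239,0],
    [-0.0033,-0.0239,0],
    [-0.0033,-0.0239,0],
    [-0.0033,-0.0239,0],
    [-0.0033,-0.0239,0],
    [-0.0028,-0.0234,0],
    [0,0,0]
  ],
  "twist": [
    [0,0,0],
    [0,0,0],
    [0,0,0],
    [0,0,0],
    [0,0,0],
    [0,0,0.7],
    [0,0,0.7],
    [0,0,0.7],
    [0,0,0.7],
    [0,0,0.7],
    [0,0,0.7],
    [0,0,0.7],
    [0,0,0.7],
    [0,0,0.7],
    [0,0,0.7],
    [0,0,0.7],
    [0,0,0.7],
    [0,0,0.7],
    [0,0,0.8],
    [0,0,0]
  ],
  "gripper": [0,0,0,0,0,0,0,0,0,0,0,0,0,0,0,0,0,0,0,0]
}}

```text
clock: 21.35
ee_pos: [0.5224, -0.0054, 0.1388]
eef_rot: [-179.9, -0.1, 170.9]
ft_force: [-0.1, 0.5, -3.9]
gripper_width: 0.717
```

Run:
```python
from h import *
r.read_camera('wrist');r.read_camera('wrist')
c,C=look(.174,tol=.012,near=.09)
save(c,'w6.png')
s=r.get_state(); print(s['joints'].round(1))
```

```text
[ 0.5236 -0.0017  0.1388] [ 1.7995e+02 -8.0000e-02  1.7103e+02] 21.5 [ 1.   0.3 -3. ] 0.713
top 28283 [514.1, -0.6, 95.9, 82.7, 81.1] z 0.1728
[ -0.2  13.2 -21.6  55.3   0.1   8.7]
```

View pics/w6.png

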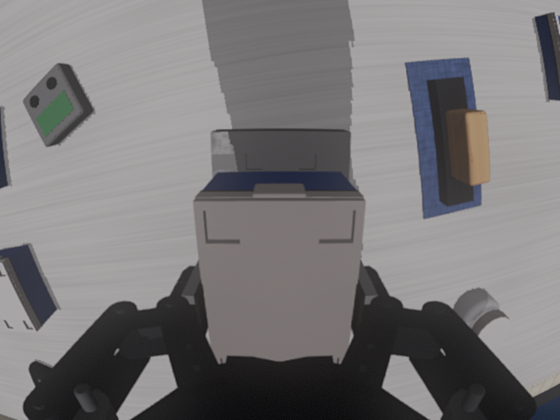

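```bash
cat >> h.py <<'E'
DK=np.array([.5246,-.0006]); YD=np.radians(-9.0)
def dock(P):
    q=P[...,:2]-DK; c,s=np.cos(YD),np.sin(YD)
    return np.stack([q[...,0]*c+q[...,1]*s,-q[...,0]*s+q[...,1]*c],-1)
def held(zl,c=None,C=None):
    """held lid at height zl: front (-x') edge and side edges in the dock frame, mm; should be -46, +-31"""
    if c is None: c=cam('wrist'); C=cloud(c)
    m=(abs(C[...,2]-zl)<.005)
    v,u=np.nonzero(m); D=dock(onplane(c,np.c_[u,v],zl))*1000
    k=(abs(D[:,0])<70)&(abs(D[:,1])<45); D=D[k]
    f=[]
    for y in range(-28,29,4):
        if abs(y)<14: continue
        q=D[abs(D[:,1]-y)<1.5]; 
        if len(q): f.append((y,q[:,0].min()))
    f=np.array(f); p=np.polyfit(f[:,0],f[:,1],1)
    sd=[]
    for x in range(-42,-27,3):
        q=D[abs(D[:,0]-x)<1.5]
        if len(q): sd.append((x,q[:,1].min(),q[:,1].max()))
    sd=np.array(sd); print('front x',p[1].round(1),'yaw err',np.degrees(-np.arctan(p[0])).round(2),'front pts',f[:,1].round(1),'\nsides',sd.round(1).tolist())
    # lid corner check and dock rectangle front edge
    z=C[...,2]; m=(abs(z-.03)<.004); v,u=np.nonzero(m); D=dock(onplane(c,np.c_[u,v],.03))*1000; D=D[(abs(D[:,0])<66)&(abs(D[:,1])<62)]
    e=[D[abs(D[:,1]-y)<2][:,0].min() for y in(-40,-20,0,20,40) if (abs(D[:,1]-y)<2).any()]
    g=[(D[abs(D[:,0]-x)<2][:,1].min(),D[abs(D[:,0]-x)<2][:,1].max()) for x in(-55,-50) if (abs(D[:,0]-x)<2).any()]
    print('dock front (-60)',np.round(e,1),'sides (+-55)',np.round(g,1).tolist())
E
python3 - <<'E'
from h import *
c,C=look(.1728); held(.1728,c,C)
s=r.get_state(); print('tcp dock',dock(s['ee_pos'])*1000)
E
```

```text
[ 0.5239 -0.0011  0.1387] [ 1.7996e+02 -7.0000e-02  1.7112e+02] 21.6 [-0.1  0.4 -3.6] 0.714
top 26649 [515.9, -0.0, 91.3, 82.1, 81.2] z 0.1727
front x -48.5 yaw err 0.37 front pts [-48.7 -48.3 -48.3 -48.3 -48.7 -48.4 -48.8 -48.8] 
sides [[-42.0, -31.8, 30.2], [-39.0, -31.7, 30.2], [-36.0, -31.8, 30.2], [-33.0, -31.8, 30.3], [-30.0, -31.8, 30.0]]
dock front (-60) [-59.6 -60.1 -60.  -60.2 -59.9] sides (+-55) [[-55.1, 54.0], [-55.3, 54.9]]
tcp dock [-0.54460105 -0.49605368]
```

Emit:
{"method": "drive_tool", "body": {
  "dp": [
    [0.0023,0.0003,-0.02],
    [0,0,-0.025],
    [0,0,-0.02],
    [0,0,-0.01],
    [0,0,-0.008],
    [0,0,0],
    [0,0,0],
    [0,0,0],
    [0,0,0]
  ],
  "twist": [
    [0,0,-0.2],
    [0,0,0],
    [0,0,0],
    [0,0,0],
    [0,0,0],
    [0,0,0],
    [0,0,0],
    [0,0,0],
    [0,0,0]
  ],
  "gripper": [0,0,0,0,0,0,0,0,0]
}}

```text
clock: 22.4
ee_pos: [0.5274, -0.0015, 0.0569]
eef_rot: [180.0, 0.1, 170.9]
ft_force: [0.4, 0.0, -2.9]
gripper_width: 0.714
```

Run:
```python
from h import *
c,C=look(.09); z=r.get_state()['ee_pos'][2]-.0209+.055; held(z,c,C)
print('tcp dock',dock(r.get_state()['ee_pos'])*1000,z)
```

```text
[ 0.5273 -0.0016  0.0568] [1.7996e+02 6.0000e-02 1.7087e+02] 22.45 [ 0.1 -0.4 -3.8] 0.713
top 26683 [519.6, -0.5, 92.0, 83.2, 80.9] z 0.0907
front x -45.1 yaw err 0.18 front pts [-45.1 -45.  -45.  -45.  -45.  -45.  -45.3 -45.3] 
sides [[-42.0, -31.6, 30.4], [-39.0, -31.6, 30.5], [-36.0, -31.4, 30.5], [-33.0, -31.5, 30.5], [-30.0, -31.6, 30.5]]
dock front (-60) [-60.1 -60.  -59.8 -60.  -60. ] sides (+-55) [[-55.7, 54.5], [-55.5, 54.3]]
tcp dock [ 2.65739164 -0.56694302] 0.09070707922263596
```

Emit:
{"method": "drive_tool", "body": {
  "dp": [
    [-0.001,0.0002,-0.002],
    [0,0,-0.002],
    [0,0,-0.002],
    [0,0,-0.002],
    [0,0,-0.001],
    [0,0,-0.001],
    [0,0,0],
    [0,0,0],
    [0,0,0]
  ],
  "twist": [
    [0,0,0],
    [0,0,0],
    [0,0,0],
    [0,0,0],
    [0,0,0],
    [0,0,0],
    [0,0,0],
    [0,0,0],
    [0,0,0]
  ],
  "gripper": [0,0,0,0,0,0,0,0,0]
}}

```text
clock: 23.25
ee_pos: [0.5253, -0.0014, 0.0468]
eef_rot: [180.0, -0.0, 170.9]
ft_force: [-4.7, -0.1, 10.9]
gripper_width: 0.718
```

Run:
```python
from h import *
c,C=look(.081); held(.081,c,C)
```

```text
[ 0.5253 -0.0014  0.0468] [ 1.7998e+02 -3.0000e-02  1.7087e+02] 23.3 [-4.9 -0.8 10. ] 0.718
top 26660 [517.1, -0.3, 91.2, 82.1, 80.9] z 0.0808
front x -47.1 yaw err -0.18 front pts [-47.1 -47.1 -47.4 -47.  -47.  -47.  -47.  -47. ] 
sides [[-42.0, -31.7, 30.3], [-39.0, -31.7, 30.3], [-36.0, -31.7, 30.3], [-33.0, -31.6, 30.3], [-30.0, -31.7, 30.1]]
dock front (-60) [-60.  -60.1 -59.9 -60.1 -60. ] sides (+-55) [[-55.2, 54.7], [-55.6, 54.5]]
```

Emit:
{"method": "drive_tool", "body": {
  "dp": [
    [0,0,0],
    [0,0,0],
    [0,0,0],
    [0,0,0],
    [0,0,0],
    [0,0,0],
    [0,0,0.02],
    [0,0,0.03],
    [0,0,0.035],
    [0,0,0.035],
    [0,0,0.035],
    [0,0,0.03],
    [0,0,0],
    [0,0,0]
  ],
  "twist": [
    [0,0,0],
    [0,0,0],
    [0,0,0],
    [0,0,0],
    [0,0,0],
    [0,0,0],
    [0,0,0],
    [0,0,0],
    [0,0,0],
    [0,0,0],
    [0,0,0],
    [0,0,0],
    [0,0,0],
    [0,0,0]
  ],
  "gripper": [1,1,1,1,1,1,1,1,1,1,1,1,1,1]
}}

```text
clock: 24.52
ee_pos: [0.5268, -0.0013, 0.2326]
eef_rot: [179.9, 0.2, 170.9]
ft_force: [-0.0, 0.4, -0.8]
gripper_width: 0.999
```

```bash
cat >> h.py <<'E'
def lidplane(C,zl,yaw=-9.0):
    D=dock(C)*1000; m=(abs(D[...,0])<40)&(abs(D[...,1])<26)&(abs(C[...,2]-zl)<.008)
    A=np.c_[D[m],np.ones(m.sum())]; k=np.linalg.lstsq(A,C[...,2][m]*1000,rcond=None)[0]
    print('lid plane z',k[2].round(2),'slopes deg',np.degrees(k[:2]).round(2))
E
python3 - <<'E'
from h import *
c,C=look(.081); lidplane(C,.081); save(c,'w7.png')
m=(abs(C[...,2]-.081)<.006); print([b for b in blobs(c,m,.081,500)])
E
```

```text
[ 0.5256 -0.0014  0.2308] [1.7997e+02 1.0000e-02 1.7087e+02] 24.5667 [ 0.4 -0.  -0.5] 1.005
top 6360 [524.4, -1.3, 93.4, 62.2, -8.8] z 0.0809
lid plane z 80.6 slopes deg [ 0.3  -0.14]
[(array([279., 187.]), np.int32(6360), array([524.4,  -1.3,  93.4,  62.2,  -8.8]))]
```

View pics/w7.png

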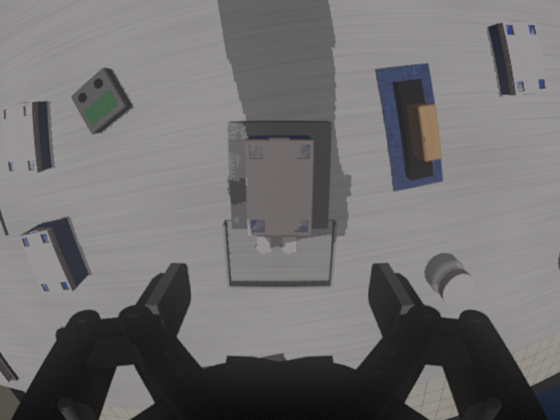

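The first deep box is seated: lid height 80.8 mm (81 expected), level, at (280,187); scraper still on its mat. Going to the second deep box.

Emit:
{"method": "drive_tool", "body": {
  "dp": [
    [0.0041,-0.0243,0],
    [0.0041,-0.0243,0],
    [0.0041,-0.0243,0],
    [0.0041,-0.0243,0],
    [0.0041,-0.0243,0],
    [0.0041,-0.0243,0],
    [0.0041,-0.0243,0],
    [0.0041,-0.0243,0],
    [0.0041,-0.0243,0],
    [0.0041,-0.0243,0],
    [0.0041,-0.0243,0],
    [0.0041,-0.0243,0],
    [0.0041,-0.0243,0],
    [0.0041,-0.0215,0],
    [0,0,0],
    [0,0,0]
  ],
  "twist": [
    [0,0,0.75],
    [0,0,0.75],
    [0,0,0.75],
    [0,0,0.75],
    [0,0,0.75],
    [0,0,0.75],
    [0,0,0.75],
    [0,0,0.75],
    [0,0,0.75],
    [0,0,0.75],
    [0,0,0.75],
    [0,0,0.75],
    [0,0,0.75],
    [0,0,0.75],
    [0,0,0],
    [0,0,0]
  ],
  "gripper": [1,1,1,1,1,1,1,1,1,1,1,1,1,1,1,1]
}}

```text
clock: 25.95
ee_pos: [0.5817, -0.3391, 0.2279]
eef_rot: [179.8, -0.2, -178.7]
ft_force: [0.0, 0.5, 0.2]
gripper_width: 0.996
```

Run:
```python
from h import *
look(.055)
```

```text
[ 0.5817 -0.3383  0.2284] [ 179.85   -0.22 -178.67] 26.0 [-0.3  0.1  0. ] 0.997
top 5540 [579.5, -336.8, 93.7, 62.3, 1.9] z 0.0549
```

Emit:
{"method": "drive_tool", "body": {
  "dp": [
    [-0.001,0.0005,-0.03],
    [-0.001,0.0005,-0.03],
    [-0.0005,0.0005,-0.03],
    [0,0,-0.03],
    [0,0,-0.03],
    [0,0,-0.025],
    [0,0,-0.02],
    [0,0,-0.014],
    [0,0,0],
    [0,0,0],
    [0,0,0],
    [0,0,0],
    [0,0,0],
    [0,0,0],
    [0,0,0],
    [0,0,0],
    [0,0,0],
    [0,0,0],
    [0,0,0]
  ],
  "twist": [
    [0,0,0.5],
    [0,0,0],
    [0,0,0],
    [0,0,0],
    [0,0,0],
    [0,0,0],
    [0,0,0],
    [0,0,0],
    [0,0,0],
    [0,0,0],
    [0,0,0],
    [0,0,0],
    [0,0,0],
    [0,0,0],
    [0,0,0],
    [0,0,0],
    [0,0,0],
    [0,0,0],
    [0,0,0]
  ],
  "gripper": [1,1,1,1,1,1,1,1,1,1,0,0,0,0,0,0,0,0,0]
}}

```text
clock: 27.63
ee_pos: [0.5818, -0.3379, 0.0237]
eef_rot: [-179.9, 0.1, -178.1]
ft_force: [0.6, 1.4, 6.7]
gripper_width: 0.712
```

Emit:
{"method": "drive_tool", "body": {
  "dp": [
    [0,0,0.01],
    [0,0,0.02],
    [0,0,0.03],
    [0,0,0.035],
    [0,0,0.035],
    [-0.0039,0.024,0],
    [-0.0039,0.024,0],
    [-0.0039,0.024,0],
    [-0.0039,0.024,0],
    [-0.0039,0.024,0],
    [-0.0039,0.024,0],
    [-0.0039,0.024,0],
    [-0.0039,0.024,0],
    [-0.0039,0.024,0],
    [-0.0039,0.024,0],
    [-0.0039,0.024,0],
    [-0.0039,0.024,0],
    [-0.0039,0.024,0],
    [-0.0039,0.024,0],
    [0,0,0]
  ],
  "twist": [
    [0,0,0],
    [0,0,0],
    [0,0,0],
    [0,0,0],
    [0,0,0],
    [0,0,-0.77],
    [0,0,-0.77],
    [0,0,-0.77],
    [0,0,-0.77],
    [0,0,-0.77],
    [0,0,-0.77],
    [0,0,-0.77],
    [0,0,-0.77],
    [0,0,-0.77],
    [0,0,-0.77],
    [0,0,-0.77],
    [0,0,-0.77],
    [0,0,-0.77],
    [0,0,-0.77],
    [0,0,0]
  ],
  "gripper": [0,0,0,0,0,0,0,0,0,0,0,0,0,0,0,0,0,0,0,0]
}}

```text
clock: 29.3
ee_pos: [0.5238, 0.0024, 0.1515]
eef_rot: [179.9, -0.2, 171.3]
ft_force: [-0.1, -0.6, -5.3]
gripper_width: 0.717
```

Emit:
{"method": "drive_tool", "body": {
  "dp": [
    [0,0,0],
    [0,0,0],
    [0,0,0]
  ],
  "twist": [
    [0,0,0],
    [0,0,0],
    [0,0,0]
  ],
  "gripper": [0,0,0]
}}

```text
clock: 29.55
ee_pos: [0.5255, -0.002, 0.1516]
eef_rot: [-180.0, -0.1, 171.1]
ft_force: [-0.3, 0.0, -4.2]
gripper_width: 0.717
```

Run:
```python
from h import *
r.read_camera('wrist'); z=r.get_state()['ee_pos'][2]-.0237+.055
c,C=look(z); held(z,c,C)
print('tcp dock',dock(r.get_state()['ee_pos'])*1000,z)
```

```text
[ 0.5256 -0.0021  0.1517] [ 1.7999e+02 -6.0000e-02  1.7102e+02] 29.65 [-0.  -0.8 -5.9] 0.71
top 26602 [518.7, -1.0, 92.1, 85.7, 81.1] z 0.1827
front x -47.0 yaw err -0.28 front pts [-47.2 -47.2 -46.8 -47.2 -46.9 -46.9 -46.9 -46.9] 
sides [[-42.0, -32.2, 29.9], [-39.0, -32.2, 29.8], [-36.0, -32.2, 29.7], [-33.0, -32.1, 29.8], [-30.0, -32.1, 29.9]]
dock front (-60) [-59.2 -59.7 -59.6 -59.8 -59.4] sides (+-55) [[-55.0, 54.3], [-55.2, 54.5]]
tcp dock [ 1.26722029 -1.23904823] 0.18295584866404518
```

Emit:
{"method": "drive_tool", "body": {
  "dp": [
    [0.0003,0.0005,-0.015],
    [0,0,-0.015],
    [0,0,-0.009],
    [0,0,0],
    [0,0,0],
    [0,0,0],
    [0,0,-0.002],
    [0,0,-0.002],
    [0,0,-0.002],
    [0,0,-0.002],
    [0,0,-0.002],
    [0,0,-0.002],
    [0,0,0],
    [0,0,0],
    [0,0,0]
  ],
  "twist": [
    [0,0,0],
    [0,0,0],
    [0,0,0],
    [0,0,0],
    [0,0,0],
    [0,0,0],
    [0,0,0],
    [0,0,0],
    [0,0,0],
    [0,0,0],
    [0,0,0],
    [0,0,0],
    [0,0,0],
    [0,0,0],
    [0,0,0]
  ],
  "gripper": [0,0,0,0,0,0,0,0,0,0,0,0,0,0,0]
}}

```text
clock: 30.95
ee_pos: [0.526, -0.0007, 0.1007]
eef_rot: [180.0, -0.0, 171.1]
ft_force: [-0.3, 0.5, -2.8]
gripper_width: 0.714
```

Run:
```python
from h import *
c,C=look(.132); held(.132,c,C); print('tcp dock',dock(r.get_state()['ee_pos'])*1000)
```

```text
[ 0.5259 -0.0007  0.1007] [ 1.7998e+02 -5.0000e-02  1.7109e+02] 31.0 [-0.9 -0.3 -3.1] 0.717
top 26594 [519.2, 0.4, 92.0, 85.4, 81.2] z 0.1318
front x -46.9 yaw err -0.24 front pts [-47.1 -47.1 -47.1 -46.7 -46.8 -46.8 -46.8 -46.8] 
sides [[-42.0, -30.9, 31.2], [-39.0, -30.9, 31.2], [-36.0, -30.9, 31.0], [-33.0, -30.8, 31.2], [-30.0, -30.7, 31.2]]
dock front (-60) [-59.5 -59.8 -59.7 -59.9 -59.7] sides (+-55) [[-55.3, 54.7], [-55.6, 54.3]]
tcp dock [1.36026594 0.07277163]
```

Emit:
{"method": "drive_tool", "body": {
  "dp": [
    [0,-0.0005,-0.0005],
    [0,0,-0.0005],
    [0,0,-0.0005],
    [0,0,0],
    [0,0,0]
  ],
  "twist": [
    [0,0,0],
    [0,0,0],
    [0,0,0],
    [0,0,0],
    [0,0,0]
  ],
  "gripper": [0,0,0,0,0]
}}

```text
clock: 31.47
ee_pos: [0.5262, -0.0009, 0.1003]
eef_rot: [179.9, -0.0, 171.1]
ft_force: [-2.9, 1.3, 7.3]
gripper_width: 0.716
```

Emit:
{"method": "drive_tool", "body": {
  "dp": [
    [0,0,0],
    [0,0,0],
    [0,0,0],
    [0,0,0],
    [0,0,0],
    [0,0,0],
    [0,0,0.02],
    [0,0,0.03],
    [0,0,0.035],
    [0,0,0.035],
    [0,0,0.03],
    [0,0,0],
    [0,0,0]
  ],
  "twist": [
    [0,0,0],
    [0,0,0],
    [0,0,0],
    [0,0,0],
    [0,0,0],
    [0,0,0],
    [0,0,0],
    [0,0,0],
    [0,0,0],
    [0,0,0],
    [0,0,0],
    [0,0,0],
    [0,0,0]
  ],
  "gripper": [1,1,1,1,1,1,1,1,1,1,1,1,1]
}}

```text
clock: 32.55
ee_pos: [0.5274, -0.0013, 0.2511]
eef_rot: [179.9, 0.2, 171.1]
ft_force: [0.3, -0.7, -0.3]
gripper_width: 1.0
```

Run:
```python
from h import *
r.read_camera('wrist'); c,C=look(.132); lidplane(C,.132)
```

```text
[ 0.5255 -0.0013  0.2482] [ 1.7999e+02 -1.1000e-01  1.7109e+02] 32.65 [-1.   1.2 -0.7] 1.003
top 7778 [524.3, -0.7, 92.9, 61.7, -9.1] z 0.1316
lid plane z 131.28 slopes deg [ 0.38 -0.07]
```

Emit:
{"method": "drive_tool", "body": {
  "dp": [
    [-0.0082,-0.0236,0],
    [-0.0082,-0.0236,0],
    [-0.0082,-0.0236,0],
    [-0.0082,-0.0236,0],
    [-0.0082,-0.0236,0],
    [-0.0082,-0.0236,0],
    [-0.0082,-0.0236,0],
    [-0.0082,-0.0236,0],
    [-0.0082,-0.0236,0],
    [-0.0082,-0.0236,0],
    [-0.0082,-0.0236,0],
    [-0.0082,-0.0236,0],
    [-0.0082,-0.0236,0],
    [-0.0082,-0.0236,-0.02],
    [0,0,0],
    [0,0,0],
    [0,0,0]
  ],
  "twist": [
    [0,0,-2],
    [0,0,0],
    [0,0,0],
    [0,0,0],
    [0,0,0],
    [0,0,0],
    [0,0,0],
    [0,0,0],
    [0,0,0],
    [0,0,0],
    [0,0,0],
    [0,0,0],
    [0,0,0],
    [0,0,0],
    [0,0,0],
    [0,0,0],
    [0,0,0]
  ],
  "gripper": [1,1,1,1,1,1,1,1,1,1,1,1,1,1,1,1,1]
}}

```text
clock: 34.12
ee_pos: [0.4105, -0.3309, 0.228]
eef_rot: [179.9, -0.2, 169.1]
ft_force: [0.2, 0.3, 1.3]
gripper_width: 0.999
```

Run:
```python
from h import *
look(.038)
```

```text
[ 0.411  -0.3308  0.2287] [ 1.7992e+02 -1.1000e-01  1.6912e+02] 34.1667 [-0.4  1.   0.9] 1.003
top 5060 [407.8, -330.0, 93.5, 62.1, -10.6] z 0.0379
```

Emit:
{"method": "drive_tool", "body": {
  "dp": [
    [-0.001,0.0004,-0.03],
    [-0.001,0.0004,-0.03],
    [-0.001,0,-0.03],
    [0,0,-0.03],
    [0,0,-0.03],
    [0,0,-0.03],
    [0,0,-0.02],
    [0,0,-0.01],
    [0,0,-0.008],
    [0,0,0],
    [0,0,0],
    [0,0,0],
    [0,0,0],
    [0,0,0],
    [0,0,0],
    [0,0,0],
    [0,0,0],
    [0,0,0],
    [0,0,0],
    [0,0,0]
  ],
  "twist": [
    [0,0,0.3],
    [0,0,0],
    [0,0,0],
    [0,0,0],
    [0,0,0],
    [0,0,0],
    [0,0,0],
    [0,0,0],
    [0,0,0],
    [0,0,0],
    [0,0,0],
    [0,0,0],
    [0,0,0],
    [0,0,0],
    [0,0,0],
    [0,0,0],
    [0,0,0],
    [0,0,0],
    [0,0,0],
    [0,0,0]
  ],
  "gripper": [1,1,1,1,1,1,1,1,1,1,1,0,0,0,0,0,0,0,0,0]
}}

```text
clock: 35.88
ee_pos: [0.4096, -0.3321, 0.0128]
eef_rot: [-179.9, 0.1, 169.4]
ft_force: [0.1, -0.3, 6.0]
gripper_width: 0.716
```

Emit:
{"method": "drive_tool", "body": {
  "dp": [
    [0,0,0.01],
    [0,0,0.025],
    [0,0,0.035],
    [0,0,0.035],
    [0,0,0.035],
    [0,0,0.025],
    [0.009,0.0255,0],
    [0.009,0.0255,0],
    [0.009,0.0255,0],
    [0.009,0.0255,0],
    [0.009,0.0255,0],
    [0.009,0.0255,0],
    [0.009,0.0255,0],
    [0.009,0.0255,0],
    [0.009,0.0255,0],
    [0.009,0.0255,0],
    [0.009,0.0255,0],
    [0.009,0.0255,0],
    [0.0086,0.0252,0],
    [0,0,0]
  ],
  "twist": [
    [0,0,0],
    [0,0,0],
    [0,0,0],
    [0,0,0],
    [0,0,0],
    [0,0,0],
    [0,0,0.3],
    [0,0,0.3],
    [0,0,0.3],
    [0,0,0.3],
    [0,0,0.3],
    [0,0,0.2],
    [0,0,0],
    [0,0,0],
    [0,0,0],
    [0,0,0],
    [0,0,0],
    [0,0,0],
    [0,0,0],
    [0,0,0]
  ],
  "gripper": [0,0,0,0,0,0,0,0,0,0,0,0,0,0,0,0,0,0,0,0]
}}

```text
clock: 37.55
ee_pos: [0.5255, 0.0043, 0.1765]
eef_rot: [179.8, -0.0, 171.3]
ft_force: [-0.3, -0.4, -2.1]
gripper_width: 0.71
```

Emit:
{"method": "drive_tool", "body": {
  "dp": [
    [0,0,0],
    [0,0,0],
    [0,0,0],
    [0,0,0]
  ],
  "twist": [
    [0,0,0],
    [0,0,0],
    [0,0,0],
    [0,0,0]
  ],
  "gripper": [0,0,0,0]
}}

```text
clock: 37.88
ee_pos: [0.5242, -0.0006, 0.1762]
eef_rot: [180.0, -0.1, 171.0]
ft_force: [-1.1, -0.9, -3.4]
gripper_width: 0.712
```

Run:
```python
from h import *
z=r.get_state()['ee_pos'][2]-.0128+.038
c,C=look(z); held(z,c,C)
print('tcp dock',dock(r.get_state()['ee_pos'])*1000,z)
```

```text
[ 0.5244 -0.0006  0.1762] [ 1.7999e+02 -6.0000e-02  1.7101e+02] 37.9333 [-0.2  0.1 -2.4] 0.714
top 25710 [520.7, -0.2, 92.6, 91.6, 81.1] z 0.2011
front x -48.1 yaw err 0.39 front pts [-48.2 -47.8 -47.8 -47.8 -48.2 -48.2 -48.2 -48.3] 
sides [[-42.0, -31.3, 30.8], [-39.0, -31.2, 30.7], [-36.0, -31.3, 30.8], [-33.0, -31.3, 30.8], [-30.0, -31.1, 30.7]]
dock front (-60) [-59.9 -60.4 -60.3 -60.4 -59.9] sides (+-55) [[-55.9, 54.3], [-55.2, 54.4]]
tcp dock [-0.19489484  0.0674669 ] 0.20141825054296575
```

Emit:
{"method": "drive_tool", "body": {
  "dp": [
    [0.0013,-0.0002,-0.012],
    [0,0,-0.01],
    [0,0,0],
    [0,0,0],
    [0,0,0],
    [0,0,-0.002],
    [0,0,-0.002],
    [0,0,-0.002],
    [0,0,-0.002],
    [0,0,-0.002],
    [0,0,-0.002],
    [0,0,-0.001],
    [0,0,-0.0005],
    [0,0,-0.0005],
    [0,0,0],
    [0,0,0],
    [0,0,0]
  ],
  "twist": [
    [0,0,0],
    [0,0,0],
    [0,0,0],
    [0,0,0],
    [0,0,0],
    [0,0,0],
    [0,0,0],
    [0,0,0],
    [0,0,0],
    [0,0,0],
    [0,0,0],
    [0,0,0],
    [0,0,0],
    [0,0,0],
    [0,0,0],
    [0,0,0],
    [0,0,0]
  ],
  "gripper": [0,0,0,0,0,0,0,0,0,0,0,0,0,0,0,0,0]
}}

```text
clock: 39.4
ee_pos: [0.5261, 0.0001, 0.1404]
eef_rot: [180.0, -0.0, 171.1]
ft_force: [-0.9, -0.8, -0.3]
gripper_width: 0.716
```

Run:
```python
from h import *
c,C=look(.166); held(.166,c,C); print('tcp dock',dock(r.get_state()['ee_pos'])*1000)
```

```text
[5.261e-01 1.000e-04 1.404e-01] [ 1.7998e+02 -4.0000e-02  1.7109e+02] 39.45 [-1.1 -1.6  1.3] 0.709
top 25713 [522.4, 0.5, 92.2, 90.9, 81.2] z 0.1653
front x -46.4 yaw err 0.17 front pts [-46.3 -46.3 -46.7 -46.3 -46.3 -46.4 -46.4 -46.8] 
sides [[-42.0, -30.2, 31.6], [-39.0, -30.3, 31.4], [-36.0, -30.2, 31.6], [-33.0, -30.1, 31.5], [-30.0, -30.2, 31.6]]
dock front (-60) [-59.9 -60.3 -60.2 -60.4 -60.1] sides (+-55) [[-55.4, 54.2], [-54.8, 54.4]]
tcp dock [1.358377   0.96328301]
```

Emit:
{"method": "drive_tool", "body": {
  "dp": [
    [-0.0003,-0.0006,-0.0005],
    [0,0,-0.0005],
    [0,0,0],
    [0,0,0]
  ],
  "twist": [
    [0,0,0],
    [0,0,0],
    [0,0,0],
    [0,0,0]
  ],
  "gripper": [0,0,0,0]
}}

```text
clock: 39.83
ee_pos: [0.5262, -0.0002, 0.14]
eef_rot: [179.9, 0.0, 171.1]
ft_force: [-2.3, 1.6, 7.2]
gripper_width: 0.71
```

Emit:
{"method": "drive_tool", "body": {
  "dp": [
    [0,0,0],
    [0,0,0],
    [0,0,0],
    [0,0,0],
    [0,0,0],
    [0,0,0],
    [0,0,0.02],
    [0,0,0.03],
    [0,0,0.035],
    [0,0,0.035],
    [0,0,0.02],
    [0,0,0],
    [0,0,0]
  ],
  "twist": [
    [0,0,0],
    [0,0,0],
    [0,0,0],
    [0,0,0],
    [0,0,0],
    [0,0,0],
    [0,0,0],
    [0,0,0],
    [0,0,0],
    [0,0,0],
    [0,0,0],
    [0,0,0],
    [0,0,0]
  ],
  "gripper": [1,1,1,1,1,1,1,1,1,1,1,1,1]
}}

```text
clock: 40.92
ee_pos: [0.5267, -0.0005, 0.2803]
eef_rot: [180.0, 0.1, 171.1]
ft_force: [-0.4, -0.3, -0.1]
gripper_width: 0.999
```

Run:
```python
from h import *
r.read_camera('wrist'); c,C=look(.166); lidplane(C,.166)
```

```text
[ 5.252e-01 -5.000e-04  2.780e-01] [ 1.7999e+02 -1.4000e-01  1.7109e+02] 41.0167 [ 0.7 -1.   0.4] 1.0
top 7966 [524.0, 0.0, 92.5, 61.6, -8.9] z 0.1653
lid plane z 165.04 slopes deg [0.44 0.02]
```

Emit:
{"method": "drive_tool", "body": {
  "dp": [
    [-0.0082,0.0235,0],
    [-0.0082,0.0235,0],
    [-0.0082,0.0235,0],
    [-0.0082,0.0235,0],
    [-0.0082,0.0235,0],
    [-0.0082,0.0235,0],
    [-0.0082,0.0235,0],
    [-0.0082,0.0235,0],
    [-0.0082,0.0235,0],
    [-0.0082,0.0235,0],
    [-0.0082,0.0235,0],
    [-0.0082,0.0235,-0.01],
    [-0.0082,0.0235,-0.02],
    [-0.0082,0.0235,-0.02],
    [0,0,0],
    [0,0,0],
    [0,0,0]
  ],
  "twist": [
    [0,0,1],
    [0,0,1],
    [0,0,1],
    [0,0,1],
    [0,0,1],
    [0,0,1],
    [0,0,1],
    [0,0,1],
    [0,0,1],
    [0,0,1],
    [0,0,1],
    [0,0,1],
    [0,0,1],
    [0,0,1],
    [0,0,0],
    [0,0,0],
    [0,0,0]
  ],
  "gripper": [1,1,1,1,1,1,1,1,1,1,1,1,1,1,1,1,1]
}}

```text
clock: 42.48
ee_pos: [0.4105, 0.3279, 0.2285]
eef_rot: [-179.9, -0.1, -174.9]
ft_force: [0.4, 0.2, 0.8]
gripper_width: 0.998
```

Run:
```python
from h import *
look(.038)
```

```text
[0.4111 0.3279 0.2292] [-1.7998e+02 -6.0000e-02 -1.7495e+02] 42.5333 [-0.9  0.3  0.3] 0.997
top 5034 [410.0, 329.8, 94.0, 62.2, 5.5] z 0.0379
```

Emit:
{"method": "drive_tool", "body": {
  "dp": [
    [-0.001,0.001,-0.03],
    [0,0.0008,-0.03],
    [0,0,-0.03],
    [0,0,-0.03],
    [0,0,-0.03],
    [0,0,-0.03],
    [0,0,-0.02],
    [0,0,-0.01],
    [0,0,-0.008],
    [0,0,0],
    [0,0,0],
    [0,0,0],
    [0,0,0],
    [0,0,0],
    [0,0,0],
    [0,0,0],
    [0,0,0],
    [0,0,0],
    [0,0,0],
    [0,0,0]
  ],
  "twist": [
    [0,0,0.4],
    [0,0,0],
    [0,0,0],
    [0,0,0],
    [0,0,0],
    [0,0,0],
    [0,0,0],
    [0,0,0],
    [0,0,0],
    [0,0,0],
    [0,0,0],
    [0,0,0],
    [0,0,0],
    [0,0,0],
    [0,0,0],
    [0,0,0],
    [0,0,0],
    [0,0,0],
    [0,0,0],
    [0,0,0]
  ],
  "gripper": [1,1,1,1,1,1,1,1,1,1,1,0,0,0,0,0,0,0,0,0]
}}

```text
clock: 44.25
ee_pos: [0.4114, 0.3317, 0.0128]
eef_rot: [179.9, 0.1, -174.5]
ft_force: [0.9, 0.8, 7.4]
gripper_width: 0.713
```

Emit:
{"method": "drive_tool", "body": {
  "dp": [
    [0,0,0.01],
    [0,0,0.025],
    [0,0,0.035],
    [0,0,0.035],
    [0,0,0.035],
    [0,0,0.035],
    [0,0,0.025],
    [0.0088,-0.0255,0],
    [0.0088,-0.0255,0],
    [0.0088,-0.0255,0],
    [0.0088,-0.0255,0],
    [0.0088,-0.0255,0],
    [0.0088,-0.0255,0],
    [0.0088,-0.0255,0],
    [0.0088,-0.0255,0],
    [0.0088,-0.0255,0],
    [0.0088,-0.0255,0],
    [0.0088,-0.0255,0],
    [0.0088,-0.0255,0],
    [0.0088,-0.0255,0]
  ],
  "twist": [
    [0,0,0],
    [0,0,0],
    [0,0,0],
    [0,0,0],
    [0,0,0],
    [0,0,0],
    [0,0,0],
    [0,0,-1.1],
    [0,0,-1.1],
    [0,0,-1.1],
    [0,0,-1.1],
    [0,0,-1.1],
    [0,0,-1.1],
    [0,0,-1.1],
    [0,0,-1.1],
    [0,0,-1.1],
    [0,0,-1.1],
    [0,0,-1.1],
    [0,0,-1.1],
    [0,0,-1.1]
  ],
  "gripper": [0,0,0,0,0,0,0,0,0,0,0,0,0,0,0,0,0,0,0,0]
}}

```text
clock: 45.92
ee_pos: [0.5237, -0.0025, 0.2114]
eef_rot: [180.0, -0.1, 171.1]
ft_force: [1.0, 0.3, -3.0]
gripper_width: 0.712
```

Emit:
{"method": "drive_tool", "body": {
  "dp": [
    [0,0,0],
    [0,0,0],
    [0,0,0],
    [0,0,0],
    [0,0,0]
  ],
  "twist": [
    [0,0,0],
    [0,0,0],
    [0,0,0],
    [0,0,0],
    [0,0,0]
  ],
  "gripper": [0,0,0,0,0]
}}

```text
clock: 46.33
ee_pos: [0.5238, -0.0002, 0.2112]
eef_rot: [180.0, -0.1, 171.3]
ft_force: [-0.5, 0.1, -2.9]
gripper_width: 0.711
```

Run:
```python
from h import *
z=r.get_state()['ee_pos'][2]-.0128+.038
c,C=look(z); held(z,c,C)
print('tcp dock',dock(r.get_state()['ee_pos'])*1000,z)
```

```text
[ 5.239e-01 -2.000e-04  2.112e-01] [ 1.7997e+02 -7.0000e-02  1.7128e+02] 46.3833 [-0.9 -0.3 -2.3] 0.713
top 25630 [520.5, 0.1, 91.4, 91.2, 81.3] z 0.2361
front x -48.3 yaw err 0.21 front pts [-48.1 -48.5 -48.1 -48.1 -48.3 -48.4 -48.4 -48.5] 
sides [[-42.0, -31.2, 30.9], [-39.0, -31.1, 30.9], [-36.0, -31.2, 30.8], [-33.0, -31.1, 30.9], [-30.0, -31.0, 30.9]]
dock front (-60) [-59.6 -59.4 -59.5 -59.7 -59.1] sides (+-55) [[-55.3, 53.7], [-55.5, 53.9]]
tcp dock [-0.59389041  0.20872242] 0.23643211059061872
```

Emit:
{"method": "drive_tool", "body": {
  "dp": [
    [0.0015,-0.0004,-0.012],
    [0,0,-0.01],
    [0,0,0],
    [0,0,0],
    [0,0,0],
    [0,0,-0.002],
    [0,0,-0.002],
    [0,0,-0.002],
    [0,0,-0.002],
    [0,0,-0.002],
    [0,0,-0.002],
    [0,0,-0.001],
    [0,0,-0.0005],
    [0,0,-0.0005],
    [0,0,0],
    [0,0,0],
    [0,0,0]
  ],
  "twist": [
    [0,0,-0.2],
    [0,0,0],
    [0,0,0],
    [0,0,0],
    [0,0,0],
    [0,0,0],
    [0,0,0],
    [0,0,0],
    [0,0,0],
    [0,0,0],
    [0,0,0],
    [0,0,0],
    [0,0,0],
    [0,0,0],
    [0,0,0],
    [0,0,0],
    [0,0,0]
  ],
  "gripper": [0,0,0,0,0,0,0,0,0,0,0,0,0,0,0,0,0]
}}

```text
clock: 47.85
ee_pos: [0.5259, -0.0015, 0.1753]
eef_rot: [180.0, -0.0, 171.0]
ft_force: [-0.1, -0.2, -3.3]
gripper_width: 0.71
```

Run:
```python
from h import *
c,C=look(.200); held(.200,c,C); print('tcp dock',dock(r.get_state()['ee_pos'])*1000)
```

```text
[ 0.5259 -0.0015  0.1753] [ 1.7998e+02 -4.0000e-02  1.7100e+02] 47.9 [ 0.3 -0.3 -2.4] 0.711
top 25655 [522.7, -1.2, 91.6, 91.6, 81.1] z 0.2001
front x -46.2 yaw err 0.12 front pts [-46.  -46.4 -46.  -46.  -46.4 -46.4 -46.1 -46.1] 
sides [[-42.0, -32.0, 30.2], [-39.0, -32.1, 30.2], [-36.0, -32.1, 30.2], [-33.0, -31.9, 30.1], [-30.0, -32.1, 30.2]]
dock front (-60) [-60.  -59.6 -59.5 -59.7 -60.1] sides (+-55) [[-55.5, 54.3], [-55.6, 54.5]]
tcp dock [ 1.42811668 -0.75085634]
```

Emit:
{"method": "drive_tool", "body": {
  "dp": [
    [-0.0002,0.0007,-0.0005],
    [0,0,-0.0005],
    [0,0,-0.0005],
    [0,0,0],
    [0,0,0]
  ],
  "twist": [
    [0,0,0],
    [0,0,0],
    [0,0,0],
    [0,0,0],
    [0,0,0]
  ],
  "gripper": [0,0,0,0,0]
}}

```text
clock: 48.37
ee_pos: [0.5259, -0.0008, 0.174]
eef_rot: [180.0, -0.0, 171.0]
ft_force: [-0.3, 0.5, 1.1]
gripper_width: 0.711
```

Emit:
{"method": "drive_tool", "body": {
  "dp": [
    [0,0,0],
    [0,0,0],
    [0,0,0],
    [0,0,0],
    [0,0,0],
    [0,0,0],
    [0,0,0.02],
    [0,0,0.03],
    [0,0,0.035],
    [0,0,0.035],
    [0,0,0.02],
    [0,0,0],
    [0,0,0]
  ],
  "twist": [
    [0,0,0],
    [0,0,0],
    [0,0,0],
    [0,0,0],
    [0,0,0],
    [0,0,0],
    [0,0,0],
    [0,0,0],
    [0,0,0],
    [0,0,0],
    [0,0,0],
    [0,0,0],
    [0,0,0]
  ],
  "gripper": [1,1,1,1,1,1,1,1,1,1,1,1,1]
}}

```text
clock: 49.45
ee_pos: [0.5265, -0.0009, 0.3148]
eef_rot: [180.0, 0.1, 171.0]
ft_force: [-0.6, 0.3, -0.5]
gripper_width: 0.997
```

Run:
```python
from h import *
r.read_camera('wrist'); c,C=look(.200); lidplane(C,.200); z=C[...,2]
print('foot',[(b[1],b[2].tolist()) for b in blobs(c,(z>.012)&(z<.022)&(C[...,0]<.6)&(C[...,1]>.08),.018,500)])
for n in('scene','side'):
    d=cam(n); D=cloud(d); m=(abs(D[...,2]-.200)<.006)&(np.hypot(D[...,0]-.524,D[...,1])<.08); print(n,[(b[1],b[2].tolist()) for b in blobs(d,m,.2,200)]); lidplane(D,.2)
    save(d,n+'9.png')
a=cv2.imread('pics/scene9.png')[60:300,180:430]; b=cv2.imread('pics/side9.png')[60:300,170:420]
cv2.imwrite('pics/p9.png',cv2.resize(np.hstack([a,b]),(800,384)))
```

```text
[ 0.5251 -0.0008  0.3125] [ 1.7999e+02 -1.4000e-01  1.7099e+02] 49.55 [-0.8  0.3  0.1] 1.002
top 7939 [524.1, -0.9, 92.7, 61.9, -9.0] z 0.199
lid plane z 198.71 slopes deg [ 0.4 -0.1]
foot [(np.int32(988), [528.9, 195.2, 117.6, 34.6, 3.8])]
scene [(np.int32(1126), [529.9, -7.0, 97.0, 66.8, -9.0])]
lid plane z 198.41 slopes deg [0.16 0.13]
side [(np.int32(1082), [526.4, -4.5, 93.1, 69.8, -9.1])]
lid plane z 198.24 slopes deg [0.19 0.69]
```

View pics/p9.png

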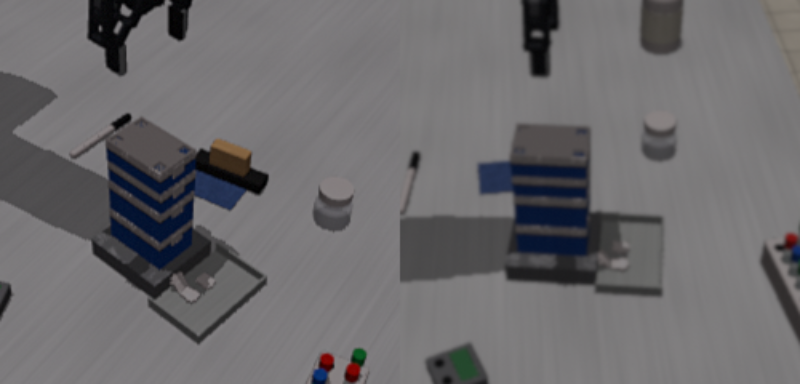

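The pile of four looks right, but the scraper was knocked to (529,195), off the mat. I'll put it back.

Emit:
{"method": "drive_tool", "body": {
  "dp": [
    [0.0004,0.0245,0],
    [0.0004,0.0245,0],
    [0.0004,0.0245,0],
    [0.0004,0.0245,0],
    [0.0004,0.0245,0],
    [0.0004,0.0245,-0.02],
    [0.0004,0.0245,-0.03],
    [0.0004,0.0245,-0.03],
    [0,0,0],
    [0,0,0],
    [0,0,0]
  ],
  "twist": [
    [0,0,1.6],
    [0,0,1.6],
    [0,0,1.6],
    [0,0,1.6],
    [0,0,1.6],
    [0,0,1.6],
    [0,0,1.6],
    [0,0,1.6],
    [0,0,0],
    [0,0,0],
    [0,0,0]
  ],
  "gripper": [1,1,1,1,1,1,1,1,1,1,1]
}}

```text
clock: 50.62
ee_pos: [0.5286, 0.1948, 0.2335]
eef_rot: [-180.0, -0.1, -176.2]
ft_force: [0.5, -0.2, 0.7]
gripper_width: 1.001
```

Run:
```python
from h import *
c,C=look(.018,tol=.006,near=.1); z=C[...,2]; I=c['color'].astype(int)
m=(z>.04)&(z<.065)&(np.hypot(C[...,0]-.529,C[...,1]-.195)<.06); print('ridge z',np.median(z[m]))
for zz in (.055,.052): print('ridge',[(b[1],b[2].tolist()) for b in blobs(c,m,zz,300)])
print('mat',[(b[1],b[2].tolist()) for b in blobs(c,(I[...,2]>I[...,0]*1.35)&(z<.012)&(C[...,0]<.62),.003,300)])
save(c,'w10.png')
```

```text
[0.5292 0.1947 0.2344] [ 1.7999e+02 -1.0000e-02 -1.7625e+02] 50.6667 [ 0.1 -0.6  0.7] 1.0
top 1348 [530.0, 196.2, 117.0, 30.4, 3.5] z 0.0212
ridge z 0.05793837429234705
ridge [(np.int32(1287), [527.5, 196.2, 62.1, 21.8, 3.4])]
ridge [(np.int32(1287), [528.2, 196.2, 62.7, 22.0, 3.4])]
mat [(np.int32(5662), [492.4, 164.9, 147.3, 67.0, 2.5])]
```

View pics/w10.png

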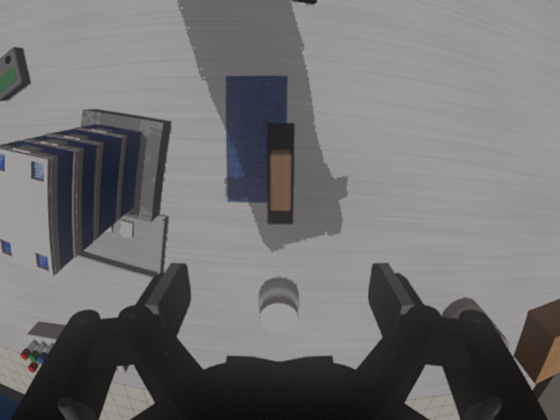

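The scraper now hangs over the mat's corner (280,175), still level. Gripping it again.

Emit:
{"method": "drive_tool", "body": {
  "dp": [
    [0,0.0013,-0.03],
    [0,0,-0.03],
    [0,0,-0.03],
    [0,0,-0.03],
    [0,0,-0.03],
    [0,0,-0.025],
    [0,0,-0.02],
    [0,0,-0.011],
    [0,0,0],
    [0,0,0],
    [0,0,0],
    [0,0,0],
    [0,0,0],
    [0,0,0],
    [0,0,0],
    [0,0,0],
    [0,0,0],
    [0,0,0],
    [0,0,0],
    [0,0,0]
  ],
  "twist": [
    [0,0,-0.3],
    [0,0,0],
    [0,0,0],
    [0,0,0],
    [0,0,0],
    [0,0,0],
    [0,0,0],
    [0,0,0],
    [0,0,0],
    [0,0,0],
    [0,0,0],
    [0,0,0],
    [0,0,0],
    [0,0,0],
    [0,0,0],
    [0,0,0],
    [0,0,0],
    [0,0,0],
    [0,0,0],
    [0,0,0]
  ],
  "gripper": [1,1,1,1,1,1,1,1,1,1,0,0,0,0,0,0,0,0,0,0]
}}

```text
clock: 52.38
ee_pos: [0.5292, 0.1966, 0.0283]
eef_rot: [180.0, -0.0, -176.5]
ft_force: [-1.1, -0.3, 6.1]
gripper_width: 0.245
```

Emit:
{"method": "drive_tool", "body": {
  "dp": [
    [0,0,0.01],
    [0,0,0.015],
    [0,0,0.005],
    [-0.0062,-0.0053,0],
    [-0.0062,-0.0053,0],
    [-0.0062,-0.0053,0],
    [-0.0062,-0.0053,0],
    [-0.0062,-0.0053,0],
    [-0.0058,-0.005,0],
    [0,0,0],
    [0,0,0],
    [0,0,0],
    [0,0,-0.015],
    [0,0,-0.008],
    [0,0,-0.003],
    [0,0,-0.002],
    [0,0,-0.001],
    [0,0,-0.001],
    [0,0,0],
    [0,0,0]
  ],
  "twist": [
    [0,0,0],
    [0,0,0],
    [0,0,0],
    [0,0,-0.6],
    [0,0,0],
    [0,0,0],
    [0,0,0],
    [0,0,0],
    [0,0,0],
    [0,0,0],
    [0,0,0],
    [0,0,0],
    [0,0,0],
    [0,0,0],
    [0,0,0],
    [0,0,0],
    [0,0,0],
    [0,0,0],
    [0,0,0],
    [0,0,0]
  ],
  "gripper": [0,0,0,0,0,0,0,0,0,0,0,0,0,0,0,0,0,0,0,0]
}}

```text
clock: 54.05
ee_pos: [0.4921, 0.165, 0.0283]
eef_rot: [180.0, -0.0, -177.1]
ft_force: [-2.7, -1.4, 4.4]
gripper_width: 0.246
```

Emit:
{"method": "drive_tool", "body": {
  "dp": [
    [0,0,0],
    [0,0,0],
    [0,0,0],
    [0,0,0],
    [0,0,0],
    [0,0,0],
    [0,0,0],
    [0,0,0.015],
    [0,0,0.025],
    [0,0,0.035],
    [0,0,0.04],
    [0,0,0.04],
    [0,0,0.04],
    [0,0,0.04],
    [0,0,0.04],
    [0,0,0.02],
    [0,0,0],
    [0,0,0]
  ],
  "twist": [
    [0,0,0],
    [0,0,0],
    [0,0,0],
    [0,0,0],
    [0,0,0],
    [0,0,0],
    [0,0,0],
    [0,0,0],
    [0,0,0],
    [0,0,0],
    [0,0,0],
    [0,0,0],
    [0,0,0],
    [0,0,0],
    [0,0,0],
    [0,0,0],
    [0,0,0],
    [0,0,0]
  ],
  "gripper": [0,1,1,1,1,1,1,1,1,1,1,1,1,1,1,1,1,1]
}}

```text
clock: 55.55
ee_pos: [0.4928, 0.1652, 0.3238]
eef_rot: [179.9, 0.1, -177.1]
ft_force: [0.6, -0.6, 0.3]
gripper_width: 1.001
```

Run:
```python
from h import *
c,C=look(.018,tol=.006,near=.1); z=C[...,2]; I=c['color'].astype(int)
m=(z>.05)&(z<.065)&(np.hypot(C[...,0]-.494,C[...,1]-.165)<.06); print('ridge z',np.median(z[m]),[(b[1],b[2].tolist()) for b in blobs(c,m,.058,300)])
print('mat',[(b[1],b[2].tolist()) for b in blobs(c,(I[...,2]>I[...,0]*1.35)&(z<.012)&(C[...,0]<.62),.003,300)])
```

```text
[0.492  0.1649 0.3222] [ 1.7998e+02 -5.0000e-02 -1.7711e+02] 55.6 [-0.4 -0.3 -0.4] 1.002
top 942 [492.5, 165.8, 117.1, 30.0, 2.5] z 0.0212
ridge z 0.05797202805605489 [(np.int32(805), [491.7, 165.5, 58.7, 21.7, 2.6])]
mat [(np.int32(2650), [492.2, 165.0, 146.2, 66.7, 2.7])]
```

Emit:
{"method": "drive_tool", "body": {
  "dp": [
    [0.0228,-0.0195,0],
    [0.0228,-0.0195,0],
    [0.0228,-0.0195,0],
    [0.0228,-0.0195,0],
    [0.0228,-0.0195,0],
    [0.0228,-0.0195,0],
    [0.0228,-0.0195,0],
    [0.0228,-0.0195,0],
    [0.0228,-0.0195,0],
    [0.0228,-0.0195,0],
    [0,0,0],
    [0,0,0],
    [0,0,0],
    [0,0,0]
  ],
  "twist": [
    [0,0,0],
    [0,0,0],
    [0,0,0],
    [0,0,0],
    [0,0,0],
    [0,0,0],
    [0,0,0],
    [0,0,0],
    [0,0,0],
    [0,0,0],
    [0,0,0],
    [0,0,0],
    [0,0,0],
    [0,0,0]
  ],
  "gripper": [1,1,1,1,1,1,1,1,1,1,1,1,1,1]
}}

```text
clock: 56.82
ee_pos: [0.7191, -0.0293, 0.322]
eef_rot: [180.0, -0.1, -177.1]
ft_force: [0.2, 0.7, 0.4]
gripper_width: 1.002
```

Run:
```python
from h import *
s=r.get_state(); print(s['ee_pos'],s['eef_rot'])
c=cam('wrist'); C=cloud(c); D=dock(C)*1000; z=C[...,2]*1000
m=(D[...,0]>56)&(D[...,0]<143)&(abs(D[...,1])<63)&(z>6.5)&(z<45)
hi=cv2.cvtColor(c['color'],cv2.COLOR_RGB2GRAY)
n,l,st,ce=cv2.connectedComponentsWithStats(m.astype(np.uint8))
for i in range(1,n):
    if st[i,4]>30:
        k=l==i; print(st[i],'x',np.percentile(D[k,0],[2,98]).round(1),'y',np.percentile(D[k,1],[2,98]).round(1),'z',np.percentile(z[k],[2,50,98]).round(1))
v,u=np.nonzero((D[...,0]>50)&(D[...,0]<150)&(abs(D[...,1])<70)&(z<45)); a,b=max(v.min()-15,0),v.max()+15; e,f=u.min()-15,u.max()+15
cv2.imwrite('pics/w11.png',cv2.resize(c['color'][a:b,e:f],None,fx=4,fy=4,interpolation=cv2.INTER_CUBIC)[:600,:800,::-1]); print(a,b,e,f)
```

```text
[ 0.71914005 -0.02931262  0.32201443] [ 1.79957676e+02 -1.39866379e-01 -1.77066791e+02]
[258  53  82  40 815] x [56.3 99.2] y [-52.1  50.4] z [ 7.4 19.8 31.4]
[293  80  17  18 202] x [ 79.1 100. ] y [ 2.3 19.7] z [ 7.7  9.2 11.3]
34 153 221 362
```

View pics/w11.png

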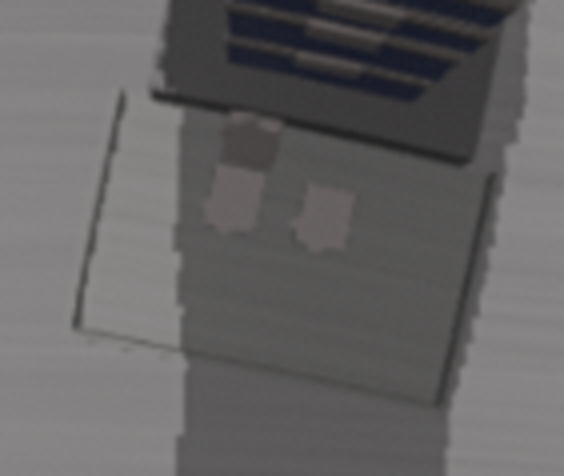

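Trough view: one chip flat at (325,215), one flat at (237,198), the third tilted at (250,140) between the second and the plinth wall, all inside the trough and none on the dock. Final check of everything.

Run:
```python
from h import *
c=cam('wrist'); C=cloud(c); D=dock(C)*1000; z=C[...,2]*1000
m=(D[...,0]>61.5)&(D[...,0]<80)&(D[...,1]>-36)&(D[...,1]<-6)&(z<32)
k=(z>7)&m; print('tilted chip x',np.percentile(D[k,0],[2,98]).round(1),'y',np.percentile(D[k,1],[2,98]).round(1),'z',np.percentile(z[k],[5,50,95,99]).round(1))
d=cam('side'); S=cloud(d); z=S[...,2]; reg=(S[...,0]>.2)&(S[...,0]<.85)&(abs(S[...,1])<.5)
for nm,lo,hi,zp in(('pile',.19,.206,.2),('timer',.017,.026,.022),('foot',.012,.021,.018),('jar',.052,.066,.06)):
    print(nm,[(b[1],b[2].tolist()) for b in blobs(d,reg&(z>lo)&(z<hi),zp,150)])
m=(abs(dock(S)[...,0])<.06)&(abs(dock(S)[...,1])<.055)&(z>.033)&(z<.04); print('above dock plate px',m.sum())
Dm=dock(S)*1000
for q in((10,70),(90,122),(140,158),(174,192)):
    k=(z*1000>q[0]+20 if q[0]==10 else z*1000>q[0])&(z*1000<q[1])&(abs(Dm[...,0])<70)&(abs(Dm[...,1])<45)&(z>.04); print('body side y',q,np.percentile(Dm[k,0],[2,98]).round(1),np.median(Dm[k,1]).round(1),k.sum())
save(d,'side12.png')
```

```text
tilted chip x [62.1 79.5] y [-29.1 -10.4] z [ 8.8 18.  24.7 25.7]
pile [(np.int32(1163), [526.1, -6.9, 94.6, 74.5, -7.3])]
timer [(np.int32(207), [814.5, -142.3, 201.7, 23.7, -76.3]), (np.int32(212), [516.9, -51.4, 119.1, 17.4, -9.6]), (np.int32(831), [397.8, -201.2, 62.8, 59.7, -69.5]), (np.int32(1939), [778.3, -420.4, 99.2, 58.9, -19.6])]
foot [(np.int32(323), [628.6, -18.6, 142.5, 86.4, 81.2]), (np.int32(194), [813.0, -142.7, 199.2, 23.7, -76.5]), (np.int32(189), [516.3, -54.5, 119.7, 13.4, -9.5]), (np.int32(655), [397.6, -200.1, 66.4, 60.7, -69.5]), (np.int32(332), [765.8, -434.0, 106.7, 50.0, -42.2])]
jar [(np.int32(243), [694.4, 200.2, 54.2, 45.4, 81.5]), (np.int32(227), [520.8, -31.4, 93.2, 18.7, -9.3])]
above dock plate px 117
body side y (10, 70) [-42.6  47. ] -29.3 458
body side y (90, 122) [-43.1  47.5] -28.6 528
body side y (140, 158) [-42.7  48. ] -28.1 321
body side y (174, 192) [-42.9  48. ] -28.9 346
```

View pics/side12.png

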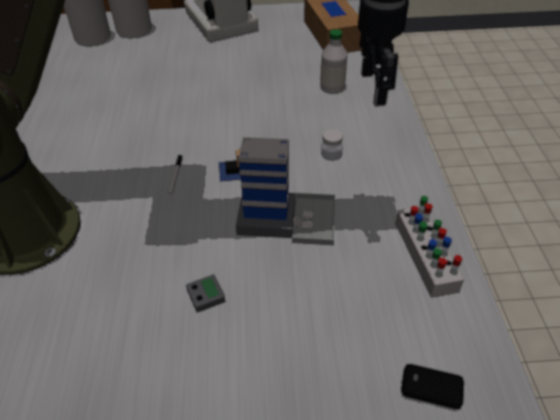

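The pile, timer and jar are where they should be, and the arm is clear. Handing in.

Run:
```python
from cell import r
print(r.job_done())
```

```text
the job is handed in; nothing more can be done
None
```

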